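Put the cleaning things back in their fitted holders

ROBOT

A 7-joint arm with a two-finger parallel gripper is mounted at the origin on a cart in front of the work surface, level with it; the furniture and walls round the work are solid. World frame = base frame: x ahead of the robot, y to its left, z up, the work surface at z = 0. Lengths are in m, angles in rad, forces in N, time in s.
With the tool pointing down it reaches from about 0.425 to 0.8 m from the base axis. Payload 8.3 kg.
Tool frame: the origin (TCP) lies midway between the tips of the shut fingers; the grasp point (between the pads) lies 19 mm behind it (bot.pinch_z is the z of the grasp point in the tool frame, in m); z points along the fingers, y is the line along which they close (so a half turn about z gives the same grasp; the last joint's range is limited). The gripper opens to 85 mm and grips with 20 to 120 N. Pads are 22 mm wide; open, the fingers measure 114 mm over their backs; the gripper's body (76 mm by 85 mm) begins 54 mm behind the grasp point. The pads swing forward as they close: fully open they stand 13 mm farther back than shut.
Start: joints at [-1.227, 0.383, 0.016, 1.37, -0.006, 1.388, -0.046], TCP at [0.247, 0.574, 0.231] pointing down, gripper open.
Joint ranges: [-2.95, 2.95], [-0.25, 2.06], [-1.52, 1.56], [0.18, 2.33], [-1.44, 4.58], [0.02, 2.06], [-3.01, 3.01]. Speed limits (rad/s): [2.39, 2.39, 3.01, 3.01, 3.14, 3.14, 3.14].

INTERFACE

Orientations are given as a unit quaternion [x, y, z, w].
In Python, from plant import bot, camera gives the robot as it stands.
- The arm moves only by the tool send_rows, never from a script. Its argument "targets" is a list of rows, each a list of 7 numbers: the shift along the tool's x, y, z normalised to -1 to 1, where 1 is 0.5 m, then the turn, a rotation vector about the tool's x, y, z normalised to -1 to 1, where 1 is 180 degrees, then the opening, from -1 (shut) to 1 (fully open). In form: [[x, y, z, rx, ry, rz, hand], ...]. A call has exactly 5 rows; each row is the pose to reach, as a shift and turn from the pose commanded when the call began, along the tool's axes at that moment, turning the shorter way round; what a row does not reach only later rows make up. A row lasts 1/12 s, in which the tool goes at most 41.7 mm and 7.16 degrees, less where a joint would pass 70% of its speed; a pose out of reach is approached as far as the arm can. A call with a number of a shift or a turn outside -1 to 1 is refused whole. A call with a gripper value outside its range is refused whole. The fingers move at their own pace and stop on an object; the grip force is fixed at half the most. Time passes only in rows, so rows that repeat a pose let the fingers close, or fill a call up. It gives the time, the measured TCP pose, the force, the opening and the grip force at its end, in the units of the state.
- bot.read_state(): the state, without advancing time (a new reading comes with each control period).
- camera(name): name is "side" or "top" or "wrist"; returns a dict with "color" (400x640x3 uint8, red, green, blue), "K" (3x3 intrinsics, pixels), "camera_from_world" (4x4, takes a point from world to camera coordinates). Camera axes: x right, y down, z forward; pixel columns grow to the right and rows downward; lengths in m; the calibration is good to about 2 mm. A picture is of the moment at which its call begins. There is no depth.
- bot.close_job(): hands the job in; it is judged then, once.
The state is a dict: "clock": time; "q": joint angles; "joint_vel": joint speeds; "joint_efforts": joint torques, N m; "ee_pos": TCP position; "eef_rot": TCP orientation; "force": force on the tool from outside, world axes, zero at the start; "torque": the same for the moment, N m; "opening": finger opening in m; "grip_force": force on a finger pad.
Only numpy, scipy, OpenCV 4.12 (cv2) and the standard library are available. Lean on these libraries where they do the work, as an engineer would, in place of code of your own. Each camera call takes 0.05 s, during which the arm holds its last target. There are 200 camera calls.

TASK

The round is over: put the dish soap bottle, the aerosol can, the dosing cup and the scrubbing brush back, each in the grey holder made for its outline, standing flat on the holder's floor, bottle, can and cup upright as they are now and the brush bristles down. Do not tip any of them over on the way, and leave the roll of tape where it lies.

Things in the scene. Friction and masses are not known exactly. Their poses are not given: they have to be found in the camera images.
- dish_soap: Dish soap bottle, 219 mm tall, loose, upright, about 0.25 kg. Body an oblong 46 mm thick (its x) by 82 mm wide (its y) up to the shoulder at 172 mm; above that, on the axis, a round neck and cap 34 to 36 mm across from 172 to 203 mm, then a spout 19 mm across to 219 mm. Origin: centre of the underside. z up. x across the thickness, y along the width.
- aerosol: Red aerosol can, round, 59 mm across and 198 mm tall, loose, upright, about 0.25 kg; its shoulder narrows toward the top above about 155 mm, with a 16 mm nozzle from 184 to 198 mm. Origin: centre of the underside. z up.
- dosing_cup: Small light-grey open dosing cup, round, 49 mm across at the foot, widening evenly to 65 mm at the rim, 68 mm tall, loose, upright, mouth up, about 40 g. Origin: centre of the underside. z up.
- scrub_brush: Wooden scrubbing brush lying bristles down, 61 mm wide (its x), 154 mm long (its y), 46 mm high, loose, about 70 g; it may be gripped across its width as one rigid block. Origin: centre of the underside. z up. y along the length.
- tape_roll: Roll of tape lying flat among the things, 98 mm across, 25 mm high; loose, to be left where it lies. Origin: centre of the underside.
- soap_holder: Oblong holder with a closed rim for the dish soap bottle: inside 62 mm (its x) by 98 mm (its y), outside 72 x 108 mm, rim 18 mm high, inner floor 3 mm above the table. Plain grey plastic, fixed to the table. Origin: centre of the underside, on the table. z up. y along its length.
- can_holder: Larger, deeper round holder for the aerosol can: inside 78 mm across, outside 88 mm, rim 40 mm high, inner floor 3 mm above the table. Plain grey plastic, fixed to the table. Origin: centre of the underside, on the table. z up.
- cup_holder: Smaller, shallower round holder for the dosing cup: inside 63 mm across, outside 73 mm, rim 12 mm high, inner floor 3 mm above the table. Plain grey plastic, fixed to the table. Origin: centre of the underside, on the table. z up.
- brush_tray: Long low tray for the scrubbing brush: inside 78 mm (its x) by 170 mm (its y), outside 88 x 180 mm, rim 10 mm high with a 70 mm finger gap in the middle of each long side, inner floor 3 mm above the table. Plain grey plastic, fixed to the table. Origin: centre of the underside, on the table. z up. y along its length.
Things that resemble listed ones, but are neither listed nor needed, are in the scene too. Leave any brown, green or pink look-alike of the can_holder alone.

How it is judged:
By the outcome, as a careful person would: the job done as asked, in the order asked, and still so for the second after the job is handed in, with the robot touching nothing.
It also fails if it takes over 120 s, if anything falls off the work surface, if the arm or the gripper's body presses on something with over 40 N, if the wrist force passes 120 N, or if a joint passes its speed limit or range.

## Working session

There is one attempt and no reset: what is moved stays moved. The work goes in short steps, Python scripts to look and compute and a tool call to move; the robot and the scene stay as the last step left them, time stands still between calls to the robot, and variables do not carry over. Pictures are saved under pics/ and viewed, at most 14 in all, crops included, and the job is handed in when it is done.

Besides the shell and the picture viewer there is one more tool, called as name([rows], argument=value, ...), one row to a line, values as JSON. send_rows: Moves the arm, as the interface text tells. Its arguments: {"type":"object","properties":{"targets":{"type":"array"}},"required":["targets"]}

```bash
ls; mkdir -p pics; python3 - <<'E'
from plant import bot,camera
import cv2,numpy as np
s=bot.read_state();print(s['clock'],s['ee_pos'],s['eef_rot'],s['opening'],bot.pinch_z)
for n in("side","top","wrist"):
    c=camera(n);cv2.imwrite(f"pics/{n}0.png",c["color"][:,:,::-1]);M=np.linalg.inv(c["camera_from_world"]);print(n,c["K"].tolist(),M.round(3).tolist())
E
```

```text
pics
0.0 [0.24706529 0.57353599 0.2302677 ] [ 2.01979312e-01  9.79389286e-01 -9.77023753e-04 -1.73376152e-04] 0.08532987630603955 -0.0187
side [[499.1884902112994, 0.0, 319.29489845185907], [0.0, 499.1884902112994, 206.03272398552028], [0.0, 0.0, 1.0]] [[0.451, -0.771, 0.45, -0.183], [-0.893, -0.385, 0.235, -0.26], [-0.008, -0.507, -0.862, 1.518], [0.0, 0.0, 0.0, 1.0]]
top [[390.47037109054736, 0.0, 322.5401314976423], [0.0, 390.47037109054736, 195.19292413662646], [0.0, 0.0, 1.0]] [[0.002, -0.994, 0.113, 0.39], [-1.0, -0.003, -0.013, 0.132], [0.013, -0.113, -0.993, 1.56], [0.0, 0.0, 0.0, 1.0]]
wrist [[312.99439390627526, 0.0, 314.22892940204264], [0.0, 312.99439390627526, 199.93016885755824], [0.0, 0.0, 1.0]] [[0.395, 0.869, 0.296, 0.171], [0.919, -0.374, -0.129, 0.606], [-0.002, 0.323, -0.946, 0.373], [0.0, 0.0, 0.0, 1.0]]
```

View pics/top0.png

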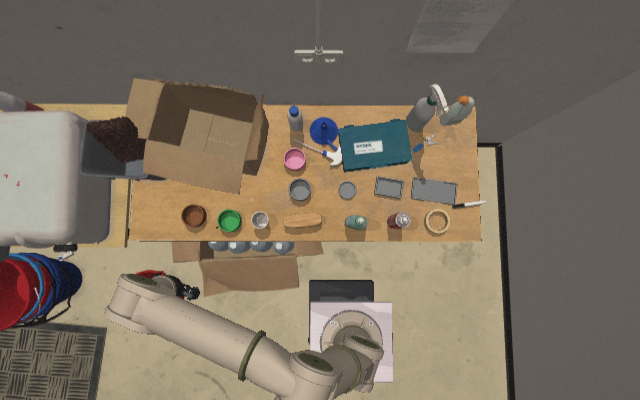

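View pics/side0.png

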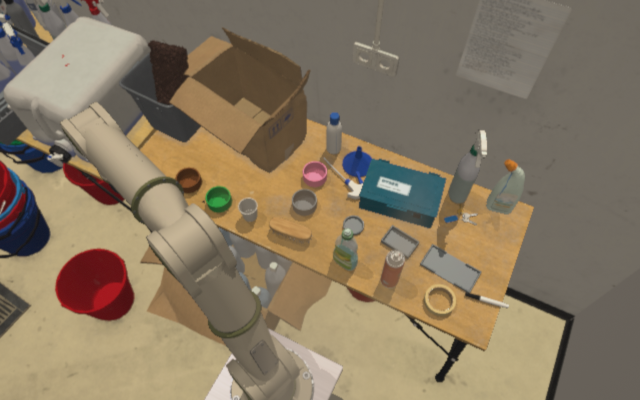

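The top view shows, left to right in the front row: brown bowl (193,216), green bowl (229,220), dosing cup (260,220), brush (302,220), dish soap (356,222), aerosol (399,220) and tape (437,221). Behind them are the grey round can holder (300,190), the small round cup holder (347,190), the oblong soap holder (389,187) and the brush tray (434,190), with the pink look-alike at (295,159).

```bash
cat > h.py <<'E'
import numpy as np,cv2
from plant import bot,camera
from scipy.spatial.transform import Rotation as R
def snap(n,f=None):
    c=camera(n)
    if f: cv2.imwrite(f"pics/{f}.png",c["color"][:,:,::-1])
    return c
def ray(c,uv,z):
    M=np.linalg.inv(c["camera_from_world"]);uv=np.atleast_2d(np.array(uv,float))
    d=(M[:3,:3]@np.linalg.inv(c["K"])@np.c_[uv,np.ones(len(uv))].T).T
    o=M[:3,3];return o+d*((z-o[2])/d[:,2:3])
def proj(c,p):
    T=c["camera_from_world"];q=(T[:3,:3]@np.atleast_2d(p).T).T+T[:3,3];q=(c["K"]@q.T).T
    return q[:,:2]/q[:,2:]
def delta(target,yaw=None):
    "tool-frame normalised shift and turn from the measured pose; yaw = world angle of the closing line (tool y), tool down"
    s=bot.read_state();Rt=R.from_quat(s["eef_rot"]);d=Rt.inv().apply(np.array(target)-s["ee_pos"])/.5
    t=np.zeros(3)
    if yaw is not None:
        best=None
        for k in(0,np.pi):
            y=np.array([np.cos(yaw+k),np.sin(yaw+k),0]);z=np.array([0,0,-1.]);x=np.cross(y,z)
            v=(Rt.inv()*R.from_matrix(np.c_[x,y,z])).as_rotvec()/np.pi
            if best is None or abs(v).sum()<abs(best).sum():best=v
        t=best
    print("delta",d.round(4),t.round(4),"dist",np.linalg.norm(d*.5).round(4));return d,t
def st():
    s=bot.read_state();Y=R.from_quat(s["eef_rot"]).as_matrix()
    print("t",round(s["clock"],2),"p",s["ee_pos"].round(4) if hasattr(s["ee_pos"],'round') else s["ee_pos"],"ax x",Y[:,0].round(3),"y",Y[:,1].round(3),"z",Y[:,2].round(3),"F",np.round(s["force"],1),"open",round(s["opening"],4),"q",np.round(s["q"],2))
E
python3 - <<'E'
from h import *
st()
a=cv2.imread("pics/top0.png")[135:245,170:490];cv2.imwrite("pics/c1.png",cv2.resize(a,None,fx=2.5,fy=2.5,interpolation=cv2.INTER_CUBIC))
c=snap("top")
for n,uv,z in [("cup",(260,220),.068),("brush",(302,220),.046),("soap",(356,222),.2),("can",(399,220),.19),("tape",(437,221),.025),("canH",(300,190),.04),("cupH",(347,190),.01),("soapH",(389,187),.018),("tray",(434,190),.01),("spray",(435,95),.2)]:
    print(n,ray(c,uv,z).round(3))
E
```

```text
t 0.15 p [0.2471 0.5737 0.2305] ax x [-0.918  0.396  0.   ] y [ 0.396  0.918 -0.001] z [-0.001 -0.001 -1.   ] F [-0.3  0.  -0.7] open 0.0854 q [-1.23  0.38  0.02  1.37 -0.01  1.39 -0.05]
cup [[0.464 0.351 0.068]]
brush [[0.466 0.192 0.046]]
soap [[ 0.451 -0.002  0.2  ]]
can [[ 0.459 -0.154  0.19 ]]
tape [[ 0.464 -0.339  0.025]]
canH [[0.583 0.201 0.04 ]]
cupH [[0.588 0.014 0.01 ]]
soapH [[ 0.599 -0.153  0.018]]
tray [[ 0.589 -0.335  0.01 ]]
spray [[ 0.912 -0.292  0.2  ]]
```

View pics/c1.png

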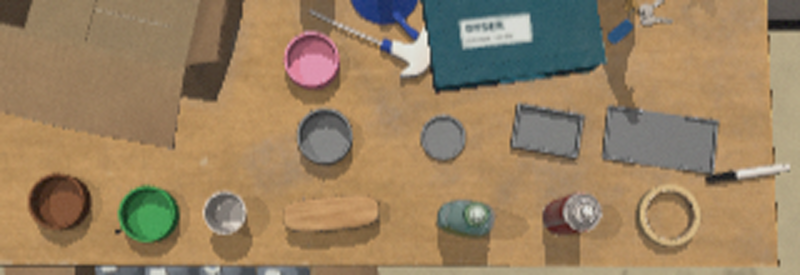

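Choices: can holder = deep grey round at (300,190), not pink, green or brown. Cup holder = small grey round at (347,190). Soap holder = short oblong at (389,187). Tray = long oblong at (434,190). The bottle is the teal one at (356,222), not the bottles at the back. The crop confirms these. Next I survey with the wrist camera.

```bash
python3 - <<'E'
from h import *
delta((.5,.3,.32),0)
E
```

```text
delta [-0.6811 -0.303  -0.1783] [-3.000e-04  2.000e-04  3.705e-01] dist 0.3832
```

send_rows([
  [-0.068,-0.03,-0.03,0,0,0.037,1],
  [-0.136,-0.06,-0.06,0,0,0.074,1],
  [-0.204,-0.09,-0.08,0,0,0.111,1],
  [-0.272,-0.12,-0.09,0,0,0.148,1],
  [-0.34,-0.15,-0.09,0,0,0.185,1],
])

```text
clock: 0.62
ee_pos: [0.375, 0.4368, 0.2779]
eef_rot: [0.477, 0.879, 0.001, 0.0]
force: [0.5, 1.0, 0.5]
opening: 0.0853
grip_force: 0.0
```

```bash
python3 - <<'E'
from h import *
st();delta((.5,.3,.32),0)
E
```

```text
t 0.62 p [0.375  0.4368 0.2779] ax x [-0.546  0.838  0.001] y [0.838 0.546 0.002] z [ 0.001  0.002 -1.   ] F [0.5 1.  0.5] open 0.0853 q [-1.06  0.26  0.19  1.44 -0.05  1.45 -0.3 ]
delta [-0.3656  0.0603 -0.0844] [ 0.0006 -0.0005  0.1837] dist 0.19
```

send_rows([
  [-0.073,0.012,-0.017,0,0,0.037,1],
  [-0.146,0.024,-0.034,0,0,0.074,1],
  [-0.22,0.036,-0.05,0,0,0.111,1],
  [-0.29,0.048,-0.068,0,0,0.148,1],
  [-0.366,0.06,-0.085,0,0,0.185,1],
])

```text
clock: 1.03
ee_pos: [0.5, 0.3006, 0.3192]
eef_rot: [0.708, 0.706, 0.0, -0.0]
force: [1.0, 0.4, 0.7]
opening: 0.0857
grip_force: 0.0
```

```bash
python3 - <<'E'
from h import *
import pickle
st();c=snap("wrist","w1");pickle.dump(c,open("w1.pkl","wb"));M=np.linalg.inv(c["camera_from_world"]);print(M.round(3))
E
```

```text
t 1.03 p [0.5    0.3006 0.3192] ax x [0.003 1.    0.   ] y [ 1.    -0.003 -0.   ] z [-0.  0. -1.] F [1.  0.4 0.7] open 0.0857 q [-0.88  0.27  0.37  1.34 -0.1   1.54 -0.52]
[[ 1.    -0.003 -0.001  0.501]
 [-0.003 -0.946 -0.323  0.383]
 [-0.     0.323 -0.946  0.462]
 [ 0.     0.     0.     1.   ]]
```

send_rows([
  [-0.08,0,0,0,0,0,1],
  [-0.16,0,0,0,0,0,1],
  [-0.24,0,0,0,0,0,1],
  [-0.32,0,0,0,0,0,1],
  [-0.4,0,0,0,0,0,1],
])

```text
clock: 1.5
ee_pos: [0.4993, 0.0998, 0.3186]
eef_rot: [0.706, 0.708, -0.0, -0.0]
force: [0.6, -0.4, 0.6]
opening: 0.086
grip_force: 0.0
```

send_rows([
  [-0.08,0,0,0,0,0,1],
  [-0.14,0,0,0,0,0,1],
  [-0.14,0,0,0,0,0,1],
  [-0.14,0,0,0,0,0,1],
  [-0.14,0,0,0,0,0,1],
])

```text
clock: 1.92
ee_pos: [0.4998, 0.0326, 0.3186]
eef_rot: [0.706, 0.708, 0.0, -0.0]
force: [0.2, 1.5, -0.0]
opening: 0.0855
grip_force: 0.0
```

```bash
python3 - <<'E'
from h import *
import pickle
st();c=snap("wrist","w2");pickle.dump(c,open("w2.pkl","wb"))
c2=cv2.imread("pics/w1.png");c3=cv2.imread("pics/w2.png");cv2.imwrite("pics/w12.png",cv2.resize(np.vstack([c2,c3]),(480,600)))
E
```

```text
t 1.92 p [0.4998 0.0326 0.3186] ax x [-0.003  1.     0.001] y [ 1.     0.003 -0.   ] z [-0.     0.001 -1.   ] F [ 0.2  1.5 -0. ] open 0.0855 q [-0.62  0.08  0.53  1.56 -0.04  1.51 -0.08]
```

View pics/w12.png

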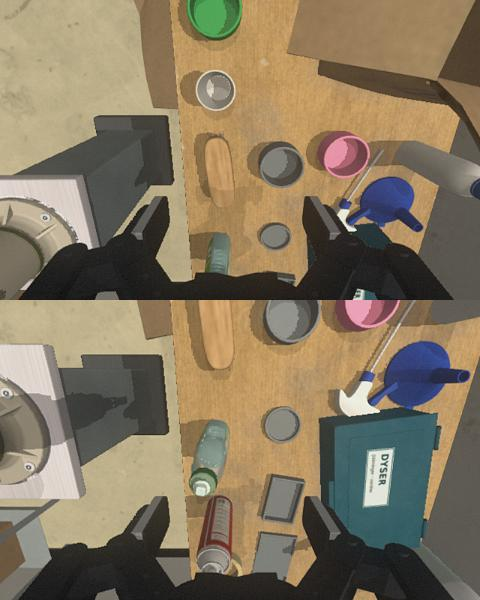

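Upper frame (w1): green bowl, dosing cup (285,120), brush (293,230), grey can holder (375,222), pink bowl (458,207) and cup holder (367,315). Lower frame (w2): bottle body (283,190) with its cap near (270,242), red can (285,300), cup holder (375,167) and soap holder (378,262). I need one more view, further right.

send_rows([
  [-0.08,0,0,0,0,0,1],
  [-0.16,0,0,0,0,0,1],
  [-0.24,0,0,0,0,0,1],
  [-0.32,0,0,0,0,0,1],
  [-0.34,0,0,0,0,0,1],
])

```text
clock: 2.38
ee_pos: [0.4993, -0.1439, 0.319]
eef_rot: [0.708, 0.706, -0.001, 0.001]
force: [-0.9, -1.2, 0.4]
opening: 0.0851
grip_force: 0.0
```

send_rows([
  [-0.04,0,0,0,0,0,1],
  [-0.04,0,0,0,0,0,1],
  [-0.04,0,0,0,0,0,1],
  [-0.04,0,0,0,0,0,1],
  [-0.04,0,0,0,0,0,1],
])

```text
clock: 2.8
ee_pos: [0.5008, -0.1563, 0.3185]
eef_rot: [0.705, 0.709, -0.0, -0.0]
force: [-0.1, 0.3, 0.0]
opening: 0.0855
grip_force: 0.0
```

```bash
python3 - <<'E'
from h import *
import pickle
st();c=snap("wrist","w3");pickle.dump(c,open("w3.pkl","wb"))
for n in("w1","w2","w3"):
    c=pickle.load(open(n+".pkl","rb"));im=c["color"];hsv=cv2.cvtColor(im,cv2.COLOR_RGB2HSV)
    hs=lambda p:hsv[int(p[1]),int(p[0])]
    g=((hsv[:,:,1]<45)&(hsv[:,:,2]>60)&(hsv[:,:,2]<190)).astype(np.uint8)*255
    cs,_=cv2.findContours(g,cv2.RETR_EXTERNAL,cv2.CHAIN_APPROX_NONE)
    for k in cs:
        if cv2.contourArea(k)<700: continue
        w=ray(c,k[:,0,:],.01)[:,:2].astype(np.float32)
        m=w.mean(0)
        if not(.42<m[0]<.72): continue
        r=cv2.minAreaRect(w*1000);print(n,k[:,0].min(0),k[:,0].max(0),"rect",np.round(r[0]),np.round(r[1]),round(r[2],1))
E
```

```text
t 2.8 p [ 0.5008 -0.1563  0.3185] ax x [-0.005  1.     0.   ] y [ 1.     0.005 -0.   ] z [-0.  0. -1.] F [-0.1  0.3  0. ] open 0.0855 q [-0.37  0.15  0.7   1.51 -0.1   1.52  0.34]
w1 [278 311] [306 366] rect [458. -35.] [122.  46.] 84.4
w1 [347 297] [387 333] rect [593.  13.] [72. 72.] 28.3
w1 [345 189] [405 249] rect [596. 190.] [92. 92.] 39.9
w1 [263  96] [311 145] rect [462. 344.] [63. 69.] 72.5
w2 [336 309] [396 375] rect [ 592. -312.] [140.  89.] 82.0
w2 [262 273] [306 365] rect [ 452. -264.] [193.  80.] 84.7
w2 [349 232] [406 299] rect [ 603. -155.] [115.  76.] 80.0
w2 [257 160] [303 239] rect [451. -38.] [124.  64.] 76.2
w2 [353 142] [401 190] rect [592.  13.] [70. 72.] 47.4
w2 [352   0] [427  57] rect [595. 193.] [95. 65.] 0.2
w3 [338 348] [417 382] rect [ 618. -552.] [ 78. 142.] 88.5
w3 [207 307] [336 382] rect [ 422. -494.] [224. 166.] 12.4
w3 [334 208] [406 311] rect [ 589. -336.] [181.  88.] 82.2
w3 [251 165] [304 224] rect [ 446. -225.] [84. 80.] 64.9
w3 [353 110] [419 192] rect [ 604. -155.] [109.  75.] 80.0
w3 [254   2] [298  82] rect [450. -11.] [93. 52.] 78.8
w3 [358   0] [414  53] rect [592.   7.] [72. 60.] 0.3
```

View pics/w3.png

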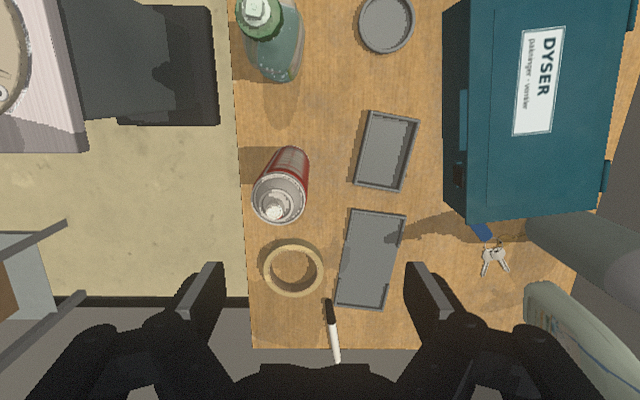

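send_rows([
  [0.05,-0.03,0,0,0,0,1],
  [0.1,-0.06,0,0,0,0,1],
  [0.14,-0.09,0,0,0,0,1],
  [0.14,-0.09,0,0,0,0,1],
  [0.14,-0.09,0,0,0,0,1],
])

```text
clock: 3.27
ee_pos: [0.455, -0.0864, 0.3192]
eef_rot: [0.705, 0.709, 0.001, -0.0]
force: [0.3, 0.2, 0.6]
opening: 0.0855
grip_force: 0.0
```

```bash
python3 - <<'E'
from h import *
import pickle
st();c=snap("wrist","w4");pickle.dump(c,open("w4.pkl","wb"))
b=proj(c,[(.455,-.005,.1)])[0].astype(int);print(b)
im=c["color"];hsv=cv2.cvtColor(im,cv2.COLOR_RGB2HSV)
def big(m):
    cs,_=cv2.findContours(m.astype(np.uint8),cv2.RETR_EXTERNAL,cv2.CHAIN_APPROX_NONE);return max(cs,key=cv2.contourArea)
roi=np.zeros(im.shape[:2],bool);roi[max(0,b[1]-90):b[1]+90,b[0]-60:b[0]+50]=1
m=roi&(hsv[:,:,0]>40)&(hsv[:,:,0]<110)&(hsv[:,:,1]>25)
k=big(m);w=ray(c,k[:,0],.15)[:,:2].astype(np.float32)*1000;print(k[:,0].min(0),k[:,0].max(0),cv2.minAreaRect(w))
y0=max(0,b[1]-100);cr=np.hstack([cv2.resize(c["color"][y0:y0+150,b[0]-75:b[0]+75],(400,400)),cv2.resize(pickle.load(open("w3.pkl","rb"))["color"][130:240,230:340],(400,400))]);print(y0,b[0]-75)
cv2.imwrite("pics/c4.png",cr[:,:,::-1])
E
```

```text
t 3.27 p [ 0.455  -0.0864  0.3192] ax x [-0.006  1.     0.001] y [1.    0.006 0.001] z [ 0.001  0.001 -1.   ] F [0.3 0.2 0.6] open 0.0855 q [-0.51 -0.03  0.62  1.65  0.01  1.51  0.12]
[314  94]
[296  76] [340 137] ((459.1213684082031, -17.070240020751953), (54.46352767944336, 42.31330108642578), 83.43900299072266)
0 239
```

View pics/c4.png

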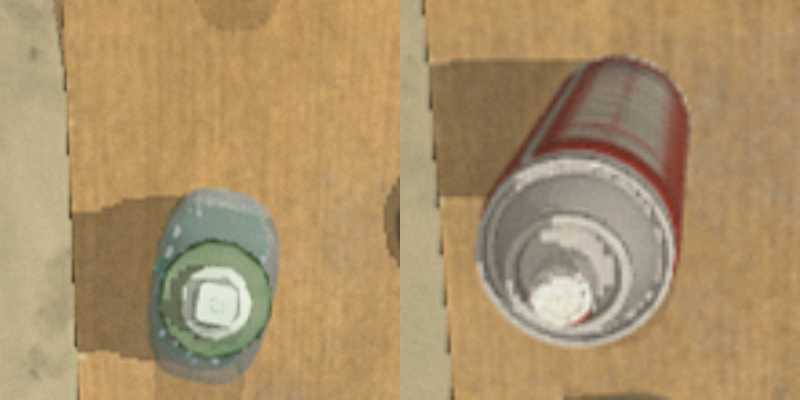

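The crop shows the bottle spout at about (320,114) in w4 and the can nozzle at about (274,212) in w3. Next I compute positions and the bottle's yaw.

```bash
python3 - <<'E'
from h import *
import pickle
L=lambda n:pickle.load(open(n+".pkl","rb"))
c=L("w4");hsv=cv2.cvtColor(c["color"],cv2.COLOR_RGB2HSV)
m=np.zeros((400,640),np.uint8);m[60:150,290:350]=255
m&=(((hsv[:,:,0]>26)|(hsv[:,:,1]<75))*255).astype(np.uint8)
m=cv2.morphologyEx(m,cv2.MORPH_OPEN,np.ones((3,3),np.uint8))
k=max(cv2.findContours(m,0,1)[0],key=cv2.contourArea)
for z in(.1,.17):
    w=ray(c,k[:,0],z)[:,:2].astype(np.float32)*1000;r=cv2.minAreaRect(w);mo=cv2.fitEllipse(w);print(np.round(r[0]),np.round(r[1]),round(r[2],1),"ell",np.round(mo[0]),np.round(mo[1]),round(mo[2],1))
print("spout",ray(c,(320.4,113.6),.219).round(4),"cap",ray(c,(319.6,110.6),.203).round(4))
c=L("w3");print("nozzle",ray(c,(274,211.7),.198).round(4))
delta((.455,-.01,.25))
E
```

```text
[460. -19.] [77. 51.] 80.8 ell [460. -19.] [53. 81.] 169.8
[459. -16.] [62. 41.] 80.8 ell [459. -16.] [43. 65.] 169.8
spout [[ 0.4598 -0.0184  0.219 ]] cap [[ 0.4594 -0.017   0.203 ]]
nozzle [[ 0.4651 -0.175   0.198 ]]
delta [ 1.551e-01 -1.000e-04  1.383e-01] [0. 0. 0.] dist 0.1039
```

send_rows([
  [0.05,0.005,0,0,0,0.02,1],
  [0.1,0.009,0,0,0,0.04,1],
  [0.137,0.009,0,0,0,0.054,1],
  [0.137,0.009,0.05,0,0,0.054,1],
  [0.137,0.009,0.09,0,0,0.054,1],
])

```text
clock: 3.73
ee_pos: [0.4606, -0.0193, 0.2733]
eef_rot: [0.764, 0.646, 0.0, 0.001]
force: [0.6, -0.9, -0.7]
opening: 0.0851
grip_force: 0.0
```

```bash
python3 - <<'E'
from h import *
st();delta((.4597,-.018,.176),-.166)
E
```

```text
t 3.73 p [ 0.4606 -0.0193  0.2733] ax x [ 0.166  0.986 -0.   ] y [ 0.986 -0.166  0.002] z [ 0.001 -0.    -1.   ] F [ 0.6 -0.9 -0.7] open 0.0851 q [-0.57 -0.01  0.54  1.74  0.01  1.41 -0.2 ]
delta [ 0.0022 -0.0025  0.1947] [ 0.0005  0.     -0.0002] dist 0.0973
```

send_rows([
  [0.002,-0.002,0.05,0,0,0,1],
  [0.002,-0.002,0.1,0,0,0,1],
  [0.002,-0.002,0.15,0,0,0,1],
  [0.002,-0.002,0.18,0,0,0,1],
  [0.002,-0.002,0.195,0,0,0,1],
])

```text
clock: 4.15
ee_pos: [0.4579, -0.0198, 0.174]
eef_rot: [0.764, 0.645, -0.002, -0.001]
force: [-0.0, -0.6, 0.1]
opening: 0.0855
grip_force: 0.0
```

send_rows([
  [0,0,0,0,0,0,-1],
  [0,0,0,0,0,0,-1],
  [0,0,0,0,0,0,-1],
  [0,0,0,0,0,0,-1],
  [0,0,0,0,0,0,-1],
])

```text
clock: 4.57
ee_pos: [0.4596, -0.0188, 0.1777]
eef_rot: [0.764, 0.645, 0.001, 0.001]
force: [0.3, -0.5, 3.9]
opening: 0.032
grip_force: 59.0
```

send_rows([
  [0,0,0,0,0,0,-1],
  [0,0,0,0,0,0,-1],
  [0,0,0,0,0,0,-1],
  [0,0,0,0,0,0,-1],
  [0,0,0,0,0,0,-1],
])

```text
clock: 4.98
ee_pos: [0.4595, -0.0188, 0.1777]
eef_rot: [0.764, 0.645, 0.001, 0.001]
force: [-1.0, -0.4, 5.3]
opening: 0.0317
grip_force: 59.1
```

```bash
python3 - <<'E'
from h import *
st();print(bot.read_state()["grip_force"])
E
```

```text
t 4.98 p [ 0.4595 -0.0188  0.1777] ax x [0.167 0.986 0.001] y [ 0.986 -0.167  0.002] z [ 0.002  0.001 -1.   ] F [-1.  -0.4  5.3] open 0.0317 q [-0.56  0.05  0.55  1.9  -0.03  1.19 -0.16]
59.10027111553063
```

send_rows([
  [0,0,-0.015,0,0,0,-1],
  [0,0,-0.04,0,0,0,-1],
  [0,0,-0.07,0,0,0,-1],
  [0,0,-0.09,0,0,0,-1],
  [0,0,-0.1,0,0,0,-1],
])

```text
clock: 5.4
ee_pos: [0.4593, -0.0188, 0.228]
eef_rot: [0.764, 0.645, 0.001, 0.001]
force: [0.9, 0.8, -2.6]
opening: 0.0313
grip_force: 59.7
```

```bash
python3 - <<'E'
from h import *
st();c=snap("wrist","w5");d=snap("side","s5")
b=proj(d,[(.46,-.02,.15)])[0].astype(int);print(b)
x=cv2.resize(d["color"][b[1]-75:b[1]+75,b[0]-75:b[0]+75],(400,400));cv2.imwrite("pics/c5.png",np.hstack([x,cv2.resize(c["color"],(400,400))[:,:]])[:,:,::-1])
delta((.604,-.155,.2277))
E
```

```text
t 5.4 p [ 0.4593 -0.0188  0.228 ] ax x [0.167 0.986 0.001] y [ 0.986 -0.167  0.002] z [ 0.002  0.    -1.   ] F [ 0.9  0.8 -2.6] open 0.0313 q [-0.57  0.01  0.55  1.83 -0.01  1.31 -0.19]
[347 240]
delta [-0.2203  0.331  -0.0006] [0. 0. 0.] dist 0.1988
```

View pics/c5.png

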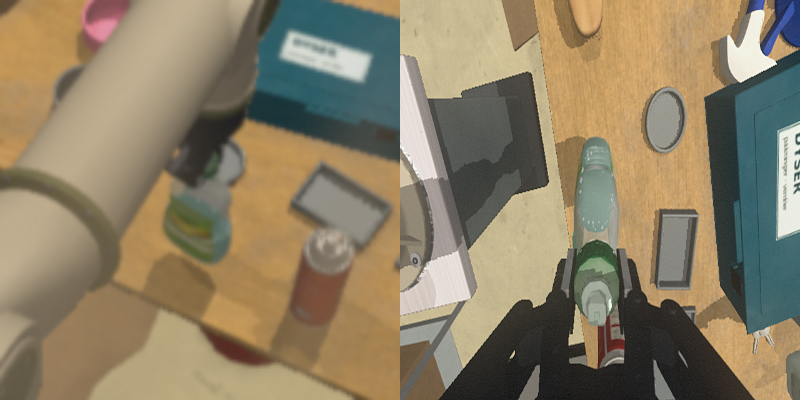

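The bottle hangs upright in the grip, clear of the table. Carrying it to the soap holder.

send_rows([
  [-0.01,0.015,0,0,0,0,-1],
  [-0.03,0.045,0,0,0,0,-1],
  [-0.055,0.083,0,0,0,0,-1],
  [-0.08,0.12,0,0,0,0,-1],
  [-0.11,0.165,0,0,0,0,-1],
])

```text
clock: 5.92
ee_pos: [0.5312, -0.0874, 0.2253]
eef_rot: [0.763, 0.646, -0.001, -0.001]
force: [-0.3, -0.1, -2.8]
opening: 0.0317
grip_force: 59.7
```

send_rows([
  [-0.03,0.045,0,0,0,0,-1],
  [-0.06,0.09,0,0,0,0,-1],
  [-0.09,0.135,0,0,0,0,-1],
  [-0.105,0.158,0,0,0,0,-1],
  [-0.11,0.166,0,0,0,0,-1],
])

```text
clock: 6.33
ee_pos: [0.604, -0.1579, 0.2242]
eef_rot: [0.765, 0.644, -0.002, 0.0]
force: [-0.4, 0.5, -2.2]
opening: 0.0319
grip_force: 60.0
```

send_rows([
  [0,0,0,0,0,0,-1],
  [0,0,0,0,0,0,-1],
  [0,0,0,0,0,0,-1],
  [0,0,0,0,0,0,-1],
  [0,0,0,0,0,0,-1],
])

```text
clock: 6.75
ee_pos: [0.6033, -0.154, 0.2266]
eef_rot: [0.764, 0.646, 0.0, -0.0]
force: [-0.0, 0.2, -2.5]
opening: 0.0319
grip_force: 60.0
```

```bash
python3 - <<'E'
from h import *
st();c=snap("wrist","w6");d=snap("side","s6")
delta((.604,-.155,.181),-.17)
b=proj(d,[(.604,-.155,.08)])[0].astype(int);print(b)
x=cv2.resize(d["color"][b[1]-60:b[1]+60,b[0]-60:b[0]+60],(400,400))
b=proj(c,[(.604,-.155,.05)])[0].astype(int);print(b)
y=cv2.resize(c["color"][100:300,220:420],(400,400))
cv2.imwrite("pics/c6.png",np.hstack([x,y])[:,:,::-1])
E
```

```text
t 6.75 p [ 0.6033 -0.154   0.2266] ax x [0.166 0.986 0.001] y [ 0.986 -0.166  0.   ] z [ 0.     0.001 -1.   ] F [-0.   0.2 -2.5] open 0.0319 q [-0.26  0.43  0.65  1.41 -0.26  1.39  0.22]
delta [-0.0012  0.0014  0.0913] [ 0.0001 -0.0002  0.0009] dist 0.0456
[403 231]
[314 176]
```

View pics/c6.png

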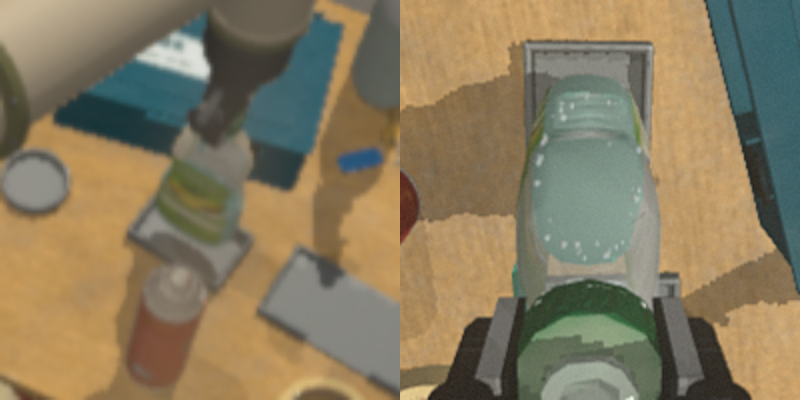

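Bottle and holder are aligned in yaw and laterally in the wrist view. Lowering.

send_rows([
  [0,0,0.02,0,0,0,-1],
  [-0.001,0.001,0.04,0,0,0,-1],
  [-0.001,0.001,0.06,0,0,0,-1],
  [-0.001,0.001,0.076,0,0,0,-1],
  [-0.001,0.001,0.084,0,0,0,-1],
])

```text
clock: 7.27
ee_pos: [0.6029, -0.1552, 0.1819]
eef_rot: [0.764, 0.645, -0.001, -0.001]
force: [0.4, 0.6, -2.7]
opening: 0.0319
grip_force: 59.9
```

send_rows([
  [0,0,0.002,0,0,0,-1],
  [0,0,0.004,0,0,0,-1],
  [0,0,0.006,0,0,0,-1],
  [0,0,0.007,0,0,0,-1],
  [0,0,0.007,0,0,0,-1],
])

```text
clock: 7.68
ee_pos: [0.6041, -0.1556, 0.1811]
eef_rot: [0.764, 0.645, 0.0, 0.0]
force: [0.5, -0.5, -2.5]
opening: 0.0322
grip_force: 59.9
```

```bash
python3 - <<'E'
from h import *
st();d=snap("side");b=proj(d,[(.604,-.155,.08)])[0].astype(int)
cv2.imwrite("pics/c7.png",cv2.resize(d["color"][b[1]-60:b[1]+60,b[0]-60:b[0]+60],(500,500))[:,:,::-1])
E
```

```text
t 7.68 p [ 0.6041 -0.1556  0.1811] ax x [ 0.167  0.986 -0.   ] y [ 0.986 -0.167  0.001] z [ 0.001 -0.    -1.   ] F [ 0.5 -0.5 -2.5] open 0.0322 q [-0.25  0.46  0.64  1.47 -0.28  1.3   0.24]
```

View pics/c7.png

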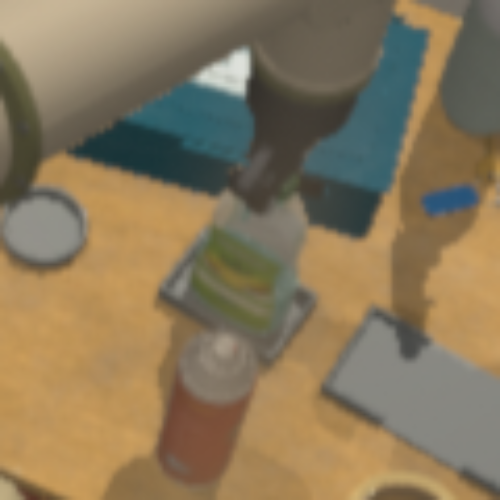

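The bottle is inside the rim and its weight is still on the hand. I lower further until it touches the floor.

send_rows([
  [0,0,0.001,0,0,0,-1],
  [0,0,0.002,0,0,0,-1],
  [0,0,0.003,0,0,0,-1],
  [0,0,0.004,0,0,0,-1],
  [0,0,0.005,0,0,0,-1],
])

```text
clock: 8.15
ee_pos: [0.6046, -0.1559, 0.1808]
eef_rot: [0.764, 0.645, 0.001, 0.001]
force: [-4.3, 2.2, 16.0]
opening: 0.0317
grip_force: 62.6
```

send_rows([
  [0,0,0.001,0,0,0,-1],
  [0,0,0.002,0,0,0,-1],
  [0,0,0.002,0,0,0,-1],
  [0,0,0.002,0,0,0,-1],
  [0,0,0.002,0,0,0,-1],
])

```text
clock: 8.57
ee_pos: [0.6048, -0.156, 0.1808]
eef_rot: [0.764, 0.645, 0.002, 0.001]
force: [-5.2, 2.3, 18.9]
opening: 0.0315
grip_force: 63.1
```

send_rows([
  [0,0,-0.003,0,0,0,-1],
  [0,0,-0.004,0,0,0,0.2],
  [0,0,-0.004,0,0,0,0.3],
  [0,0,-0.004,0,0,0,0.3],
  [0,0,-0.004,0,0,0,0.3],
])

```text
clock: 8.98
ee_pos: [0.6039, -0.1555, 0.179]
eef_rot: [0.764, 0.645, -0.0, -0.0]
force: [0.5, 0.4, -0.6]
opening: 0.0557
grip_force: 0.0
```

send_rows([
  [0,0,0,0,0,0,0.3],
  [0,0,-0.02,0,0,0,0.3],
  [0,0,-0.06,0,0,0,0.3],
  [0,0,-0.12,0,0,0,0.3],
  [0,0,-0.18,0,0,0,0.3],
])

```text
clock: 9.4
ee_pos: [0.6033, -0.1554, 0.2704]
eef_rot: [0.764, 0.645, -0.001, -0.001]
force: [-0.7, 0.8, 0.5]
opening: 0.0555
grip_force: 0.0
```

```bash
python3 - <<'E'
from h import *
st();delta((.4651,-.175,.27),0)
E
```

```text
t 9.4 p [ 0.6033 -0.1554  0.2704] ax x [ 0.167  0.986 -0.   ] y [ 0.986 -0.167 -0.002] z [-0.002 -0.    -1.   ] F [-0.7  0.8  0.5] open 0.0555 q [-0.26  0.42  0.66  1.33 -0.25  1.48  0.22]
delta [-0.0849 -0.266   0.0012] [-0.0005  0.     -0.0535] dist 0.1396
```

send_rows([
  [-0.01,-0.03,0,0,0,0,1],
  [-0.03,-0.09,0,0,0,0,1],
  [-0.05,-0.16,0,0,0,0,1],
  [-0.07,-0.22,0,0,0,0,1],
  [-0.085,-0.266,0,0,0,0,1],
])

```text
clock: 9.82
ee_pos: [0.4633, -0.1763, 0.2699]
eef_rot: [0.764, 0.645, 0.0, -0.0]
force: [1.4, 0.2, 0.2]
opening: 0.0849
grip_force: 0.0
```

```bash
python3 - <<'E'
from h import *
c=snap("wrist","w8");d=snap("side","s8");st();delta((.4651,-.175,.13))
b=proj(d,[(.604,-.155,.08)])[0].astype(int);x=cv2.resize(d["color"][b[1]-60:b[1]+60,b[0]-60:b[0]+60],(400,400))
cv2.imwrite("pics/c8.png",np.hstack([x,cv2.resize(c["color"],(400,400))])[:,:,::-1])
print("can axis px",proj(c,[(.4651,-.175,.198),(.4651,-.175,0)]).round())
E
```

```text
t 9.92 p [ 0.4625 -0.1773  0.2706] ax x [0.171 0.985 0.002] y [ 0.985 -0.171  0.001] z [ 0.002  0.002 -1.   ] F [ 1.3 -0.9 -0.2] open 0.0856 q [-0.35  0.08  0.7   1.68 -0.06  1.4   0.19]
delta [0.0048 0.0041 0.2813] [0. 0. 0.] dist 0.1407
can axis px [[315. 210.]
 [315. 157.]]
```

View pics/c8.png

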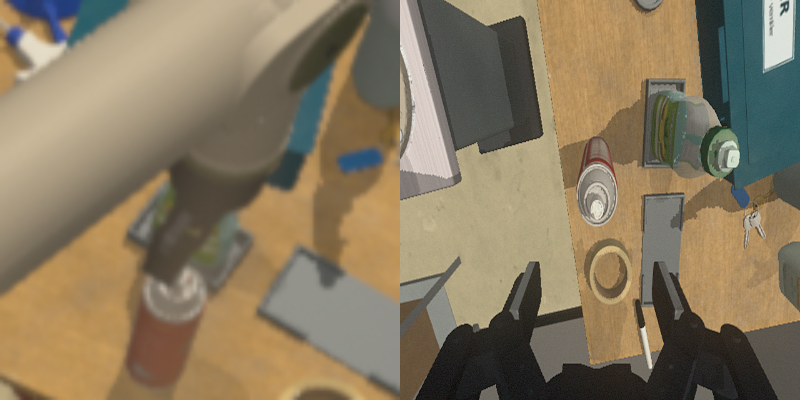

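The bottle stands in its holder, and the nozzle sits at (315,208), as predicted. Descending onto the can.

send_rows([
  [0.004,0.004,0.05,0,0,0,1],
  [0.004,0.004,0.1,0,0,0,1],
  [0.004,0.004,0.15,0,0,0,1],
  [0.004,0.004,0.2,0,0,0,1],
  [0.004,0.004,0.24,0,0,0,1],
])

```text
clock: 10.33
ee_pos: [0.468, -0.1733, 0.1482]
eef_rot: [0.764, 0.645, -0.0, -0.0]
force: [0.9, 0.4, -1.0]
opening: 0.0855
grip_force: 0.0
```

send_rows([
  [0,0,0.02,0,0,0,1],
  [0,0,0.036,0,0,0,1],
  [0,0,0.04,0,0,0,1],
  [0,0,0.04,0,0,0,1],
  [0,0,0.04,0,0,0,1],
])

```text
clock: 10.75
ee_pos: [0.4687, -0.1739, 0.1304]
eef_rot: [0.764, 0.645, 0.0, 0.001]
force: [0.3, 0.6, 0.3]
opening: 0.085
grip_force: 0.0
```

send_rows([
  [0,0,0,0,0,0,-1],
  [0,0,0,0,0,0,-1],
  [0,0,0,0,0,0,-1],
  [0,0,0,0,0,0,-1],
  [0,0,0,0,0,0,-1],
])

```text
clock: 11.17
ee_pos: [0.4685, -0.1738, 0.1306]
eef_rot: [0.764, 0.645, 0.001, 0.0]
force: [-3.1, 0.1, 9.1]
opening: 0.0542
grip_force: 61.9
```

```bash
python3 - <<'E'
from h import *
import pickle
st()
c=pickle.load(open("w1.pkl","rb"));hsv=cv2.cvtColor(c["color"],cv2.COLOR_RGB2HSV)
g=((hsv[:,:,1]<45)&(hsv[:,:,2]>60)&(hsv[:,:,2]<190)).astype(np.uint8)
for k in cv2.findContours(g,0,1)[0]:
    u=k[:,0].min(0)
    if cv2.contourArea(k)>700 and abs(u[0]-345)<3 and abs(u[1]-189)<3:
        h=cv2.convexHull(k)[:,0]
        for z in(.0,.04):
            w=ray(c,h,z)[:,:2].astype(np.float32);print(z,w.min(0),w.max(0))
# left/right extremes & far/near edges of the rim
E
```

```text
t 11.17 p [ 0.4685 -0.1738  0.1306] ax x [0.167 0.986 0.   ] y [ 0.986 -0.167  0.002] z [ 0.002  0.    -1.   ] F [-3.1  0.1  9.1] open 0.0542 q [-0.31  0.22  0.68  1.87 -0.16  1.1   0.27]
0.0 [0.54912156 0.13965178] [0.645737   0.24288137]
0.04 [0.54493177 0.16072203] [0.63317865 0.25501022]
```

send_rows([
  [0,0,0,0,0,0,1],
  [0,0,0,0,0,0,1],
  [0,0,0,0,0,0,1],
  [0,-0.005,0.003,0,0,0,1],
  [0,-0.005,0.006,0,0,0,1],
])

```text
clock: 11.58
ee_pos: [0.4651, -0.1731, 0.1261]
eef_rot: [0.764, 0.645, -0.0, -0.0]
force: [-0.4, 0.7, -0.6]
opening: 0.0857
grip_force: 0.0
```

send_rows([
  [0,0,0,0,0,0,-1],
  [0,0,0,0,0,0,-1],
  [0,0,0,0,0,0,-1],
  [0,0,0,0,0,0,-1],
  [0,0,0,0,0,0,-1],
])

```text
clock: 12.0
ee_pos: [0.4655, -0.1732, 0.1267]
eef_rot: [0.764, 0.645, 0.0, -0.0]
force: [-1.6, 1.1, 5.6]
opening: 0.0543
grip_force: 63.4
```

send_rows([
  [0,0,0,0,0,0,-1],
  [0,0,0,0,0,0,-1],
  [0,0,-0.005,0,0,0,-1],
  [0,0,-0.01,0,0,0,-1],
  [0,0,-0.02,0,0,0,-1],
])

```text
clock: 12.42
ee_pos: [0.465, -0.173, 0.136]
eef_rot: [0.764, 0.645, -0.0, -0.0]
force: [-0.2, 1.0, -1.5]
opening: 0.0543
grip_force: 63.4
```

send_rows([
  [0,0,-0.02,0,0,0,-1],
  [0,0,-0.05,0,0,0,-1],
  [0,0,-0.09,0,0,0,-1],
  [0,0,-0.12,0,0,0,-1],
  [0,0,-0.14,0,0,0,-1],
])

```text
clock: 12.83
ee_pos: [0.4661, -0.1735, 0.2087]
eef_rot: [0.764, 0.645, 0.001, 0.001]
force: [0.6, 0.1, -1.2]
opening: 0.0546
grip_force: 63.6
```

```bash
python3 - <<'E'
from h import *
st();delta((.589,.202,.206))
E
```

```text
t 12.83 p [ 0.4661 -0.1735  0.2087] ax x [0.167 0.986 0.   ] y [ 0.986 -0.167  0.002] z [ 0.002 -0.    -1.   ] F [ 0.6  0.1 -1.2] open 0.0546 q [-0.34  0.13  0.7   1.77 -0.09  1.27  0.21]
delta [0.7816 0.1165 0.0057] [0. 0. 0.] dist 0.3951
```

send_rows([
  [0.01,0.0015,0,0,0,0,-1],
  [0.035,0.005,0,0,0,0,-1],
  [0.075,0.011,0,0,0,0,-1],
  [0.125,0.018,0,0,0,0,-1],
  [0.18,0.027,0,0,0,0,-1],
])

```text
clock: 13.25
ee_pos: [0.4934, -0.0861, 0.2056]
eef_rot: [0.765, 0.645, -0.0, -0.0]
force: [-0.4, 0.1, -1.2]
opening: 0.0548
grip_force: 63.6
```

send_rows([
  [0.055,0.008,0,0,0,0,-1],
  [0.11,0.016,0,0,0,0,-1],
  [0.165,0.024,0,0,0,0,-1],
  [0.22,0.032,0,0,0,0,-1],
  [0.275,0.04,0,0,0,0,-1],
])

```text
clock: 13.67
ee_pos: [0.5362, 0.0475, 0.2053]
eef_rot: [0.764, 0.645, -0.001, -0.0]
force: [2.0, 0.3, -2.4]
opening: 0.0545
grip_force: 63.6
```

send_rows([
  [0.055,0.008,0,0,0,0,-1],
  [0.11,0.016,0,0,0,0,-1],
  [0.165,0.024,0,0,0,0,-1],
  [0.21,0.031,0,0,0,0,-1],
  [0.24,0.036,0,0,0,0,-1],
])

```text
clock: 14.08
ee_pos: [0.5738, 0.1646, 0.2048]
eef_rot: [0.763, 0.647, -0.001, -0.001]
force: [-0.5, -0.4, -1.8]
opening: 0.0546
grip_force: 63.6
```

send_rows([
  [0.03,0.005,0,0,0,0,-1],
  [0.05,0.008,0,0,0,0,-1],
  [0.06,0.009,0,0,0,0,-1],
  [0.06,0.009,0,0,0,0,-1],
  [0.06,0.009,0,0,0,0,-1],
])

```text
clock: 14.5
ee_pos: [0.5837, 0.1887, 0.2061]
eef_rot: [0.764, 0.645, -0.0, 0.0]
force: [1.1, -1.1, -2.4]
opening: 0.0544
grip_force: 63.6
```

```bash
python3 - <<'E'
from h import *
st();delta((.589,.202,.13))
c=snap("wrist");d=snap("side");b=proj(d,[(.589,.202,.08)])[0].astype(int);print(b)
x=cv2.resize(d["color"][max(0,b[1]-60):b[1]+60,b[0]-60:b[0]+60],(400,400))
cv2.imwrite("pics/c9.png",np.hstack([x,cv2.resize(c["color"][50:350,170:470],(400,400))])[:,:,::-1])
print(proj(c,[(.589,.202,0.04),(.589,.202+.044,.04),(.589-.044,.202,.04),(.589+.044,.202,.04)]).round())
E
```

```text
t 14.5 p [0.5837 0.1887 0.2061] ax x [ 0.168  0.986 -0.001] y [ 0.986 -0.168 -0.   ] z [-0.    -0.001 -1.   ] F [ 1.1 -1.1 -2.4] open 0.0544 q [-0.71  0.39  0.47  1.46 -0.18  1.33 -0.4 ]
delta [0.0281 0.006  0.1521] [0. 0. 0.] dist 0.0774
[303 193]
[[317. 165.]
 [309. 121.]
 [274. 172.]
 [360. 158.]]
```

View pics/c9.png

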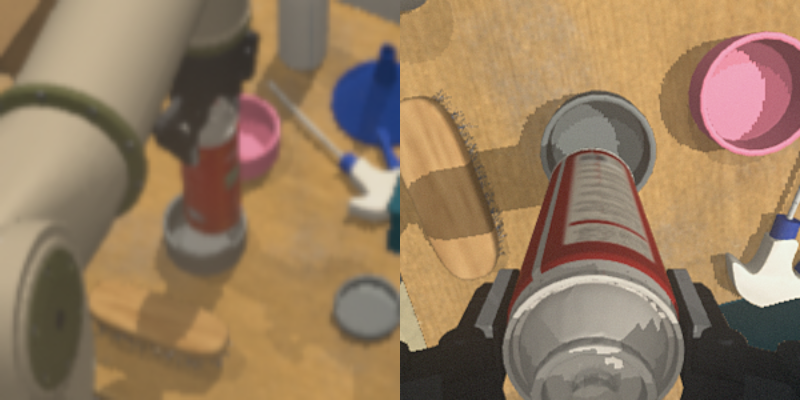

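The grey rim is centred about 2 mm further in x than predicted. The can is upright. Shifting, then lowering.

send_rows([
  [0.01,0.003,0,0,0,0,-1],
  [0.02,0.006,0,0,0,0,-1],
  [0.03,0.009,0,0,0,0,-1],
  [0.03,0.009,0,0,0,0,-1],
  [0.03,0.009,0,0,0,0,-1],
])

```text
clock: 15.02
ee_pos: [0.5907, 0.2043, 0.206]
eef_rot: [0.764, 0.646, -0.0, -0.0]
force: [0.4, -0.3, -1.3]
opening: 0.0544
grip_force: 63.6
```

send_rows([
  [0,0,0.02,0,0,0,-1],
  [0,0,0.04,0,0,0,-1],
  [0,0,0.07,0,0,0,-1],
  [0,0,0.1,0,0,0,-1],
  [0,0,0.12,0,0,0,-1],
])

```text
clock: 15.43
ee_pos: [0.5896, 0.2031, 0.1435]
eef_rot: [0.764, 0.645, -0.001, -0.0]
force: [-0.3, -0.2, -2.0]
opening: 0.0547
grip_force: 63.7
```

send_rows([
  [0,0,0.01,0,0,0,-1],
  [0,0,0.018,0,0,0,-1],
  [0,0,0.024,0,0,0,-1],
  [0,0,0.024,0,0,0,-1],
  [0,0,0.024,0,0,0,-1],
])

```text
clock: 15.85
ee_pos: [0.5911, 0.2038, 0.1348]
eef_rot: [0.764, 0.645, 0.0, 0.0]
force: [-0.4, 0.1, -1.6]
opening: 0.0544
grip_force: 63.7
```

send_rows([
  [0,0,0.004,0,0,0,-1],
  [0,0,0.006,0,0,0,-1],
  [0,0,0.008,0,0,0,-1],
  [0,0,0.01,0,0,0,-1],
  [0,0,0.01,0,0,0,-1],
])

```text
clock: 16.27
ee_pos: [0.5909, 0.2039, 0.1298]
eef_rot: [0.764, 0.645, 0.0, -0.0]
force: [-1.1, 0.4, 2.4]
opening: 0.0543
grip_force: 64.1
```

send_rows([
  [0,0,0.001,0,0,0,-1],
  [0,0,0.002,0,0,0,-1],
  [0,0,0.002,0,0,0,-1],
  [0,0,0.002,0,0,0,-1],
  [0,0,0.002,0,0,0,-1],
])

```text
clock: 16.68
ee_pos: [0.5911, 0.2041, 0.1298]
eef_rot: [0.764, 0.645, 0.001, -0.0]
force: [-4.2, -0.1, 8.8]
opening: 0.0545
grip_force: 64.8
```

send_rows([
  [0,0,-0.001,0,0,0,0.5],
  [0,0,-0.001,0,0,0,0.8],
  [0,0,-0.001,0,0,0,0.8],
  [0,0,-0.001,0,0,0,0.8],
  [0,0,-0.001,0,0,0,0.8],
])

```text
clock: 17.1
ee_pos: [0.5907, 0.2036, 0.1286]
eef_rot: [0.764, 0.645, -0.0, 0.0]
force: [0.6, -0.1, -0.4]
opening: 0.077
grip_force: 0.0
```

send_rows([
  [0,0,-0.02,0,0,0,0.8],
  [0,0,-0.06,0,0,0,0.8],
  [0,0,-0.12,0,0,0,0.8],
  [0,0,-0.18,0,0,0,0.8],
  [0,0,-0.24,0,0,0,0.8],
])

```text
clock: 17.52
ee_pos: [0.5906, 0.2035, 0.2508]
eef_rot: [0.764, 0.645, -0.0, 0.0]
force: [0.6, 0.7, -0.6]
opening: 0.0769
grip_force: 0.0
```

```bash
python3 - <<'E'
from h import *
st();delta((.48,.265,.25),0)
E
```

```text
t 17.52 p [0.5906 0.2035 0.2508] ax x [ 0.167  0.986 -0.   ] y [ 0.986 -0.167  0.   ] z [ 0. -0. -1.] F [ 0.6  0.7 -0.6] open 0.0769 q [-0.72  0.4   0.47  1.35 -0.18  1.43 -0.42]
delta [ 0.0842 -0.2386  0.0016] [ 0.      0.0001 -0.0535] dist 0.1265
```

send_rows([
  [0.017,-0.048,0,0,0,-0.011,1],
  [0.034,-0.096,0,0,0,-0.022,1],
  [0.05,-0.144,0,0,0,-0.033,1],
  [0.067,-0.19,0,0,0,-0.044,1],
  [0.084,-0.239,0,0,0,-0.054,1],
])

```text
clock: 17.93
ee_pos: [0.4792, 0.2654, 0.2497]
eef_rot: [0.706, 0.708, 0.0, 0.0]
force: [0.4, 0.0, -0.3]
opening: 0.085
grip_force: 0.0
```

send_rows([
  [0,0,0,0,0,0,1],
  [0,0,0,0,0,0,1],
  [0,0,0,0,0,0,1],
  [0,0,0,0,0,0,1],
  [0,0,0,0,0,0,1],
])

```text
clock: 18.35
ee_pos: [0.4809, 0.2641, 0.2488]
eef_rot: [0.707, 0.707, -0.0, 0.0]
force: [0.8, -0.8, 0.3]
opening: 0.0856
grip_force: 0.0
```

```bash
python3 - <<'E'
from h import *
import pickle
st();c=snap("wrist","w10");pickle.dump(c,open("w10.pkl","wb"))
print(proj(c,[(.464,.345,.068),(.464,.345,0)]).round())
b=proj(c,[(.464,.345,.04)])[0].astype(int)
hsv=cv2.cvtColor(c["color"],cv2.COLOR_RGB2HSV)
m=np.zeros((400,640),np.uint8);m[max(0,b[1]-60):b[1]+60,b[0]-60:b[0]+60]=1
m&=(hsv[:,:,1]<50)&(hsv[:,:,2]>60)
k=max(cv2.findContours(m,0,1)[0],key=cv2.contourArea);h=cv2.convexHull(k)
print(k[:,0].min(0),k[:,0].max(0))
w=ray(c,h[:,0],.068)[:,:2].astype(np.float32)*1000;print(cv2.minEnclosingCircle(w),w.min(0),w.max(0))
cv2.imwrite("pics/c10.png",c["color"][:,:,::-1])
E
```

```text
t 18.35 p [0.4809 0.2641 0.2488] ax x [ 0.001  1.    -0.001] y [ 1.    -0.001  0.   ] z [ 0.    -0.001 -1.   ] F [ 0.8 -0.8  0.3] open 0.0856 q [-0.89  0.21  0.39  1.57 -0.08  1.37 -0.49]
[[296.  95.]
 [299.  94.]]
[267  52] [333 121]
((467.4425964355469, 351.18426513671875), 32.370704650878906) [435.40128 319.8261 ] [499.75748 382.92685]
```

View pics/c10.png

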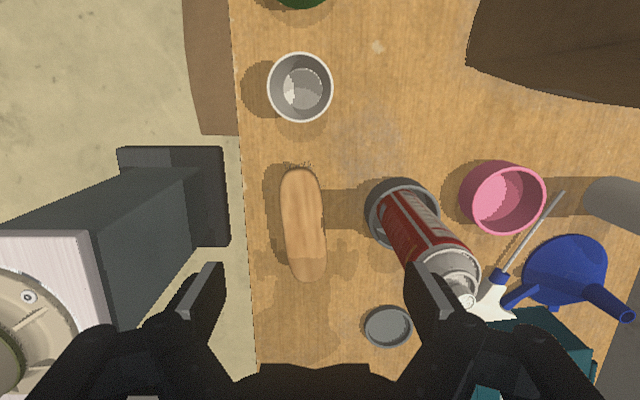

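The can stands in its holder. The cup rim circle fits at (300,86) with radius 32.4 mm, as it should. Grasping the cup.

send_rows([
  [0.05,-0.01,0,0,0,0,1],
  [0.1,-0.02,0,0,0,0,1],
  [0.15,-0.027,0.02,0,0,0,1],
  [0.174,-0.027,0.08,0,0,0,1],
  [0.174,-0.027,0.14,0,0,0,1],
])

```text
clock: 18.82
ee_pos: [0.4661, 0.3562, 0.1786]
eef_rot: [0.705, 0.709, 0.002, -0.0]
force: [-0.4, 0.7, -1.0]
opening: 0.0855
grip_force: 0.0
```

send_rows([
  [0,0,0.05,0,0,0,1],
  [0,0,0.1,0,0,0,1],
  [0,0,0.15,0,0,0,1],
  [0,0,0.2,0,0,0,1],
  [0,0,0.23,0,0,0,1],
])

```text
clock: 19.23
ee_pos: [0.4658, 0.3506, 0.0607]
eef_rot: [0.707, 0.707, -0.002, 0.0]
force: [-0.2, 0.3, -0.2]
opening: 0.0853
grip_force: 0.0
```

```bash
python3 - <<'E'
from h import *
st();delta((.4674,.3512,.022),0)
E
```

```text
t 19.23 p [0.4658 0.3506 0.0607] ax x [-0.     1.    -0.003] y [ 1.     0.    -0.002] z [-0.002 -0.003 -1.   ] F [-0.2  0.3 -0.2] open 0.0853 q [-0.95  0.45  0.32  1.71 -0.16  1.02 -0.57]
delta [0.0013 0.0035 0.0773] [-0.0008  0.0009  0.0002] dist 0.0387
```

send_rows([
  [0,0.001,0.03,0,0,0,1],
  [0,0.002,0.06,0,0,0,1],
  [0,0.002,0.08,0,0,0,1],
  [0,0.002,0.08,0,0,0,1],
  [0,0.002,0.08,0,0,0,1],
])

```text
clock: 19.65
ee_pos: [0.4674, 0.3516, 0.0235]
eef_rot: [0.707, 0.707, -0.001, 0.0]
force: [0.3, 0.1, 0.8]
opening: 0.0853
grip_force: 0.0
```

send_rows([
  [0,0,0,0,0,0,-1],
  [0,0,0,0,0,0,-1],
  [0,0,0,0,0,0,-1],
  [0,0,0,0,0,0,-1],
  [0,0,0,0,0,0,-1],
])

```text
clock: 20.07
ee_pos: [0.468, 0.3528, 0.0254]
eef_rot: [0.707, 0.708, 0.001, -0.0]
force: [-1.0, -1.1, 6.2]
opening: 0.0626
grip_force: 64.5
```

send_rows([
  [0,0,0,0,0,0,-1],
  [0,0,-0.01,0,0,0,-1],
  [0,0,-0.02,0,0,0,-1],
  [0,0,-0.04,0,0,0,-1],
  [0,0,-0.06,0,0,0,-1],
])

```text
clock: 20.48
ee_pos: [0.4672, 0.352, 0.0547]
eef_rot: [0.707, 0.708, -0.0, 0.0]
force: [0.3, 0.1, -1.0]
opening: 0.062
grip_force: 65.3
```

```bash
python3 - <<'E'
from h import *
st();delta((.50,.20,.2));delta((.592,.013,.2))
E
```

```text
t 20.48 p [0.4672 0.352  0.0547] ax x [-0.002  1.    -0.   ] y [ 1.     0.002 -0.   ] z [-0. -0. -1.] F [ 0.3  0.1 -1. ] open 0.062 q [-0.95  0.46  0.32  1.71 -0.16  1.   -0.57]
delta [-0.3041  0.065  -0.2906] [0. 0. 0.] dist 0.2128
delta [-0.6784  0.2484 -0.2905] [0. 0. 0.] dist 0.3893
```

send_rows([
  [0,0,-0.03,0,0,0,-1],
  [0,0,-0.07,0,0,0,-1],
  [0,0,-0.11,0,0,0,-1],
  [-0.01,0,-0.14,0,0,0,-1],
  [-0.03,0,-0.15,0,0,0,-1],
])

```text
clock: 20.9
ee_pos: [0.4683, 0.339, 0.1325]
eef_rot: [0.706, 0.708, 0.003, -0.0]
force: [-1.1, 0.2, 0.1]
opening: 0.0621
grip_force: 65.3
```

send_rows([
  [-0.04,0,0,0,0,0,-1],
  [-0.08,0,0,0,0,0,-1],
  [-0.13,0,0,0,0,0,-1],
  [-0.18,0,0,0,0,0,-1],
  [-0.23,0,0,0,0,0,-1],
])

```text
clock: 21.32
ee_pos: [0.4672, 0.2201, 0.1288]
eef_rot: [0.707, 0.708, -0.0, -0.0]
force: [1.0, -0.8, 0.1]
opening: 0.0623
grip_force: 65.3
```

send_rows([
  [-0.05,0,0,0,0,0,-1],
  [-0.1,0,0,0,0,0,-1],
  [-0.15,0,0,0,0,0,-1],
  [-0.2,0,0,0,0,0,-1],
  [-0.25,0,0,0,0,0,-1],
])

```text
clock: 21.73
ee_pos: [0.4671, 0.0951, 0.1288]
eef_rot: [0.707, 0.707, -0.0, -0.0]
force: [1.2, 0.0, -0.6]
opening: 0.0618
grip_force: 65.3
```

send_rows([
  [-0.04,0.02,0,0,0,0,-1],
  [-0.07,0.06,0,0,0,0,-1],
  [-0.1,0.1,0,0,0,0,-1],
  [-0.13,0.14,0,0,0,0,-1],
  [-0.15,0.18,0,0,0,0,-1],
])

```text
clock: 22.15
ee_pos: [0.5582, 0.0196, 0.129]
eef_rot: [0.707, 0.707, -0.0, 0.0]
force: [-0.3, 0.6, -0.3]
opening: 0.0623
grip_force: 65.3
```

send_rows([
  [-0.006,0.03,0,0,0,0,-1],
  [-0.012,0.05,0,0,0,0,-1],
  [-0.018,0.066,0,0,0,0,-1],
  [-0.018,0.066,0,0,0,0,-1],
  [-0.018,0.066,0,0,0,0,-1],
])

```text
clock: 22.57
ee_pos: [0.5904, 0.0128, 0.1286]
eef_rot: [0.707, 0.707, -0.0, -0.0]
force: [-0.4, -0.2, -0.5]
opening: 0.062
grip_force: 65.4
```

```bash
python3 - <<'E'
from h import *
import pickle
st();c=snap("wrist","w11");d=snap("side");delta((.592,.013,.07),0)
b=proj(d,[(.592,.013,.05)])[0].astype(int);x=cv2.resize(d["color"][b[1]-60:b[1]+60,b[0]-60:b[0]+60],(400,400))
cv2.imwrite("pics/c11.png",np.hstack([x,cv2.resize(c["color"][50:350,170:470],(400,400))])[:,:,::-1])
print(proj(c,[(.592,.013,.012),(.592,.049,.012),(.592-.0365,.013,.012),(.592+.0365,.013,.012)]).round())
for n in("w1","w2"):
    c=pickle.load(open(n+".pkl","rb"));hsv=cv2.cvtColor(c["color"],cv2.COLOR_RGB2HSV)
    g=((hsv[:,:,1]<45)&(hsv[:,:,2]>60)&(hsv[:,:,2]<190)).astype(np.uint8)
    for k in cv2.findContours(g,0,1)[0]:
        w=ray(c,k[:,0],.012)[:,:2]
        if cv2.contourArea(k)>700 and np.hypot(*(w.mean(0)-(.592,.013)))<.02: print(n,w.min(0).round(4),w.max(0).round(4))
E
```

```text
t 22.57 p [0.5904 0.0128 0.1286] ax x [-0.001  1.    -0.   ] y [ 1.     0.001 -0.001] z [-0.001 -0.    -1.   ] F [-0.4 -0.2 -0.5] open 0.062 q [-0.48  0.41  0.53  1.63 -0.22  1.16  0.1 ]
delta [-0.0009  0.0039  0.1174] [-0.0002 -0.0001  0.0006] dist 0.0587
[[316. 193.]
 [316. 152.]
 [274. 193.]
 [358. 193.]]
w1 [ 0.5564 -0.0205] [0.6267 0.055 ]
w2 [ 0.5566 -0.0223] [0.6276 0.0493]
```

View pics/c11.png

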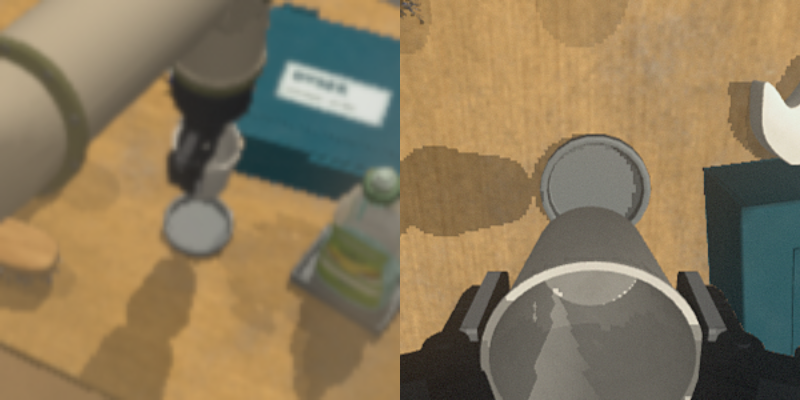

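The cup hangs upright and the holder centre matches its prediction within 1 mm. Lowering.

send_rows([
  [0.002,0.003,0.03,0,0,0,-1],
  [0.002,0.003,0.07,0,0,0,-1],
  [0.002,0.003,0.11,0,0,0,-1],
  [0.002,0.003,0.15,0,0,0,-1],
  [0.002,0.003,0.17,0,0,0,-1],
])

```text
clock: 23.08
ee_pos: [0.5904, 0.015, 0.0416]
eef_rot: [0.706, 0.708, -0.001, -0.001]
force: [-0.8, 0.1, -1.1]
opening: 0.0622
grip_force: 65.4
```

send_rows([
  [0,0,0.01,0,0,0,-1],
  [0,0,0.018,0,0,0,-1],
  [0,0,0.022,0,0,0,-1],
  [0,0,0.024,0,0,0,-1],
  [0,0,0.024,0,0,0,-1],
])

```text
clock: 23.5
ee_pos: [0.5928, 0.0143, 0.0325]
eef_rot: [0.707, 0.708, 0.0, 0.0]
force: [0.6, 0.3, -0.7]
opening: 0.0627
grip_force: 65.4
```

send_rows([
  [0,0,0.002,0,0,0,-1],
  [0,0,0.004,0,0,0,-1],
  [0,0,0.006,0,0,0,-1],
  [0,0,0.006,0,0,0,-1],
  [0,0,0.006,0,0,0,-1],
])

```text
clock: 23.92
ee_pos: [0.5923, 0.0143, 0.0288]
eef_rot: [0.707, 0.708, -0.0, -0.0]
force: [0.6, 0.1, 0.2]
opening: 0.0621
grip_force: 65.4
```

send_rows([
  [0,0,0.001,0,0,0,-1],
  [0,0,0.002,0,0,0,-1],
  [0,0,0.003,0,0,0,-1],
  [0,0,0.003,0,0,0,-1],
  [0,0,0.003,0,0,0,-1],
])

```text
clock: 24.33
ee_pos: [0.5925, 0.0142, 0.0284]
eef_rot: [0.707, 0.708, 0.0, -0.0]
force: [-4.9, -0.9, 9.9]
opening: 0.0623
grip_force: 65.5
```

send_rows([
  [0,0,0.001,0,0,0,-1],
  [0,0,0.002,0,0,0,-1],
  [0,0,0.002,0,0,0,-1],
  [0,0,0.002,0,0,0,-1],
  [0,0,0.002,0,0,0,-1],
])

```text
clock: 24.75
ee_pos: [0.5925, 0.0141, 0.0283]
eef_rot: [0.707, 0.708, 0.001, -0.0]
force: [-10.4, 0.4, 19.1]
opening: 0.0626
grip_force: 65.6
```

send_rows([
  [0,0,-0.003,0,0,0,-1],
  [0,0,-0.003,0,0,0,0.85],
  [0,0,-0.003,0,0,0,0.85],
  [0,0,-0.003,0,0,0,0.85],
  [0,0,-0.003,0,0,0,0.85],
])

```text
clock: 25.17
ee_pos: [0.5876, 0.0137, 0.0252]
eef_rot: [0.707, 0.707, -0.004, -0.003]
force: [-12.5, -0.6, -1.6]
opening: 0.079
grip_force: 0.0
```

send_rows([
  [0,0,-0.02,0,0,0,0.85],
  [0,0,-0.06,0,0,0,0.85],
  [0,0,-0.12,0,0,0,0.85],
  [0,0,-0.2,0,0,0,0.85],
  [0,0,-0.28,0,0,0,0.85],
])

```text
clock: 25.58
ee_pos: [0.5916, 0.0142, 0.1683]
eef_rot: [0.707, 0.708, -0.001, -0.001]
force: [1.0, 1.2, 0.6]
opening: 0.0789
grip_force: 0.0
```

send_rows([
  [0,0,-0.08,0,0,0,0.85],
  [0,-0.04,-0.12,0,0,0,0.85],
  [0.04,-0.1,-0.12,0,0,0,0.85],
  [0.1,-0.17,-0.12,0,0,0,0.85],
  [0.16,-0.22,-0.12,0,0,0,0.85],
])

```text
clock: 26.0
ee_pos: [0.4823, 0.0917, 0.2281]
eef_rot: [0.708, 0.706, 0.0, 0.0]
force: [0.5, 1.3, -0.2]
opening: 0.0789
grip_force: 0.0
```

send_rows([
  [0.03,-0.02,0,0,0,0,1],
  [0.03,-0.02,0,0,0,0,1],
  [0.03,-0.02,0,0,0,0,1],
  [0.03,-0.02,0,0,0,0,1],
  [0.03,-0.02,0,0,0,0,1],
])

```text
clock: 26.42
ee_pos: [0.474, 0.1065, 0.2277]
eef_rot: [0.707, 0.707, -0.0, 0.0]
force: [0.2, -0.5, 0.1]
opening: 0.0858
grip_force: 0.0
```

```bash
python3 - <<'E'
from h import *
import pickle
st();c=snap("wrist","w12");pickle.dump(c,open("w12.pkl","wb"))
hsv=cv2.cvtColor(c["color"],cv2.COLOR_RGB2HSV)
b=proj(c,[(.466,.192,.046)])[0].astype(int);print(b,[hsv[b[1]+i,b[0]].tolist() for i in(-30,0,30)],hsv[b[1],b[0]+50],hsv[b[1],b[0]-50])
E
```

```text
t 26.42 p [0.474  0.1065 0.2277] ax x [ 0.     1.    -0.001] y [ 1. -0.  0.] z [ 0.    -0.001 -1.   ] F [ 0.2 -0.5  0.1] open 0.0858 q [-0.73  0.08  0.48  1.76 -0.04  1.31 -0.25]
[305  89] [[16, 127, 201], [16, 128, 205], [17, 128, 209]] [ 17 125 143] [ 17 129 200]
```

View pics/w12.png

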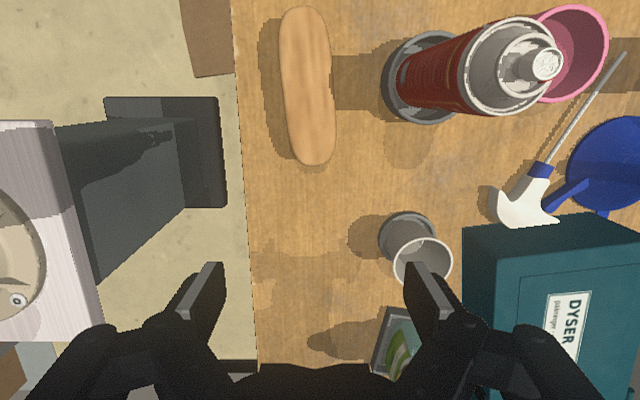

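Picture w12: brush ends near (303,5) and (314,166), with sides near x=279 to 288 and 328 to 336. The cup stands over its holder at (407,238). That was my 14th picture, so from here I check numerically only. First, the brush edges by gradient.

```bash
python3 - <<'E'
from h import *
import pickle
c=pickle.load(open("w12.pkl","rb"));im=cv2.GaussianBlur(c["color"],(3,3),0).astype(float)
g=np.abs(cv2.Sobel(im,cv2.CV_64F,1,0)).sum(2);gy=np.abs(cv2.Sobel(im,cv2.CV_64F,0,1)).sum(2)
L=[];Rr=[]
for r in range(30,142,4):
    t=(r-40)/90
    a=int(279+9*t);b=int(328+8*t)
    L.append((a-9+g[r,a-9:a+10].argmax(),r));Rr.append((b-9+g[r,b-9:b+10].argmax(),r))
print([l[0] for l in L]);print([l[0] for l in Rr])
for u in(300,306,312,318,324):print(u,150+gy[150:182,u].argmax(),gy[:20,u].argmax())
for z in(.03,.046):
    A=ray(c,L,z)[:,:2];B=ray(c,Rr,z)[:,:2]
    for P in(A,B):
        v=cv2.fitLine(P.astype(np.float32),cv2.DIST_HUBER,0,.001,.001).ravel();v=v*np.sign(v[1]) if 0 else v
        print(z,"x at y=.19:",round(v[2]+(.19-v[3])*v[0]/v[1],4),"ang",round(np.degrees(np.arctan2(v[1],v[0]))%180,1))
    print("ends",ray(c,[(303,5),(314,166)],z)[:,:2].round(4))
E
```

```text
[np.int64(280), np.int64(279), np.int64(279), np.int64(279), np.int64(279), np.int64(279), np.int64(279), np.int64(280), np.int64(280), np.int64(280), np.int64(281), np.int64(281), np.int64(282), np.int64(282), np.int64(283), np.int64(283), np.int64(284), np.int64(284), np.int64(285), np.int64(285), np.int64(286), np.int64(286), np.int64(286), np.int64(287), np.int64(288), np.int64(288), np.int64(289), np.int64(290)]
[np.int64(325), np.int64(326), np.int64(327), np.int64(327), np.int64(328), np.int64(329), np.int64(329), np.int64(331), np.int64(331), np.int64(330), np.int64(330), np.int64(328), np.int64(328), np.int64(328), np.int64(328), np.int64(330), np.int64(332), np.int64(332), np.int64(334), np.int64(334), np.int64(334), np.int64(334), np.int64(334), np.int64(334), np.int64(334), np.int64(335), np.int64(335), np.int64(334)]
300 160 7
306 164 7
312 164 8
318 164 14
324 162 19
0.03 x at y=.19: 0.4431 ang 94.9
0.03 x at y=.19: 0.4923 ang 95.9
ends [[0.4639 0.2677]
 [0.4743 0.1123]]
0.046 x at y=.19: 0.4446 ang 94.9
0.046 x at y=.19: 0.4915 ang 95.9
ends [[0.4644 0.264 ]
 [0.4743 0.116 ]]
```

send_rows([
  [0.05,-0.004,0,0,0,-0.01,1],
  [0.1,-0.008,0.02,0,0,-0.02,1],
  [0.15,-0.012,0.08,0,0,-0.027,1],
  [0.167,-0.012,0.15,0,0,-0.027,1],
  [0.167,-0.012,0.21,0,0,-0.027,1],
])

```text
clock: 26.88
ee_pos: [0.4661, 0.1953, 0.1201]
eef_rot: [0.674, 0.739, -0.0, -0.001]
force: [-0.4, 0.2, -0.2]
opening: 0.0855
grip_force: 0.0
```

send_rows([
  [0,0,0.04,0,0,0,1],
  [0,0,0.07,0,0,0,1],
  [0,0,0.08,0,0,0,1],
  [0,0,0.08,0,0,0,1],
  [0,0,0.08,0,0,0,1],
])

```text
clock: 27.3
ee_pos: [0.4674, 0.1916, 0.0828]
eef_rot: [0.676, 0.737, -0.0, 0.0]
force: [-0.7, 0.4, 0.5]
opening: 0.0855
grip_force: 0.0
```

```bash
python3 - <<'E'
from h import *
st();delta((.468,.190,.012),.084)
E
```

```text
t 27.3 p [0.4674 0.1916 0.0828] ax x [-0.087  0.996 -0.   ] y [ 0.996  0.087 -0.   ] z [-0. -0. -1.] F [-0.7  0.4  0.5] open 0.0855 q [-0.79  0.27  0.39  1.9  -0.12  1.   -0.26]
delta [-0.0033  0.0009  0.1417] [-0.0001  0.0001  0.0009] dist 0.0708
```

send_rows([
  [-0.002,0,0.03,0,0,0,1],
  [-0.003,0,0.07,0,0,0,1],
  [-0.003,0.001,0.11,0,0,0,1],
  [-0.003,0.001,0.13,0,0,0,1],
  [-0.003,0.001,0.14,0,0,0,1],
])

```text
clock: 27.72
ee_pos: [0.4677, 0.1899, 0.0123]
eef_rot: [0.676, 0.737, -0.0, -0.0]
force: [0.4, -0.2, 0.1]
opening: 0.085
grip_force: 0.0
```

send_rows([
  [0,0,0,0,0,0,1],
  [0,0,0,0,0,0,-1],
  [0,0,0,0,0,0,-1],
  [0,0,0,0,0,0,-1],
  [0,0,0,0,0,0,-1],
])

```text
clock: 28.13
ee_pos: [0.4685, 0.1902, 0.0146]
eef_rot: [0.676, 0.737, 0.001, -0.0]
force: [-4.7, -1.5, 13.6]
opening: 0.0526
grip_force: 61.5
```

send_rows([
  [0,0,0,0,0,0,-1],
  [0,0,0,0,0,0,-1],
  [0,0,0,0,0,0,-1],
  [0,0,0,0,0,0,-1],
  [0,0,0,0,0,0,-1],
])

```text
clock: 28.55
ee_pos: [0.4686, 0.1902, 0.0146]
eef_rot: [0.676, 0.737, 0.001, -0.0]
force: [-4.1, -1.4, 12.2]
opening: 0.0523
grip_force: 61.4
```

```bash
python3 - <<'E'
from h import *
st()
E
```

```text
t 28.55 p [0.4686 0.1902 0.0146] ax x [-0.086  0.996  0.001] y [0.996 0.086 0.001] z [ 0.001  0.002 -1.   ] F [-4.1 -1.4 12.2] open 0.0523 q [-0.76  0.37  0.37  1.95 -0.18  0.85 -0.21]
```

send_rows([
  [0,0,-0.01,0,0,0,-1],
  [0,0,-0.04,0,0,0,-1],
  [0,0,-0.08,0,0,0,-1],
  [0,0,-0.11,0,0,0,-1],
  [0,0,-0.13,0,0,0,-1],
])

```text
clock: 28.97
ee_pos: [0.4688, 0.1901, 0.08]
eef_rot: [0.676, 0.737, 0.001, 0.0]
force: [0.1, -0.0, -1.3]
opening: 0.0525
grip_force: 62.7
```

send_rows([
  [-0.02,-0.002,0,0,0,0,-1],
  [-0.06,-0.005,0,0,0,0,-1],
  [-0.11,-0.01,0,0,0,0,-1],
  [-0.16,-0.014,0,0,0,0,-1],
  [-0.21,-0.018,0,0,0,0,-1],
])

```text
clock: 29.38
ee_pos: [0.4671, 0.0825, 0.077]
eef_rot: [0.676, 0.737, -0.001, -0.0]
force: [0.1, -0.2, -0.4]
opening: 0.0523
grip_force: 62.7
```

send_rows([
  [-0.05,-0.004,0,0,0,0,-1],
  [-0.1,-0.009,0,0,0,0,-1],
  [-0.15,-0.013,0,0,0,0,-1],
  [-0.2,-0.017,0,0,0,0,-1],
  [-0.25,-0.022,0,0,0,0,-1],
])

```text
clock: 29.8
ee_pos: [0.4668, -0.043, 0.0771]
eef_rot: [0.676, 0.737, -0.0, -0.0]
force: [1.3, 0.5, -1.0]
opening: 0.0525
grip_force: 62.7
```

send_rows([
  [-0.05,-0.004,0,0,0,0,-1],
  [-0.1,-0.009,0,0,0,0,-1],
  [-0.15,-0.013,0,0,0,0,-1],
  [-0.2,-0.017,0,0,0,0,-1],
  [-0.25,-0.022,0,0,0,0,-1],
])

```text
clock: 30.22
ee_pos: [0.4665, -0.1683, 0.0771]
eef_rot: [0.676, 0.737, -0.0, -0.0]
force: [-0.3, 0.4, -0.7]
opening: 0.0527
grip_force: 62.7
```

send_rows([
  [-0.05,-0.004,0,0,0,0.012,-1],
  [-0.1,-0.009,0,0,0,0.024,-1],
  [-0.15,-0.013,0,0,0,0.036,-1],
  [-0.2,-0.017,0,0,0,0.052,-1],
  [-0.24,-0.021,0,0,0,0.07,-1],
])

```text
clock: 30.63
ee_pos: [0.466, -0.2895, 0.0771]
eef_rot: [0.754, 0.657, -0.001, -0.0]
force: [0.1, 0.6, -0.4]
opening: 0.0525
grip_force: 62.7
```

```bash
python3 - <<'E'
from h import *
st();delta((.589,-.336,.08),np.radians(-7.8))
E
```

```text
t 30.63 p [ 0.466  -0.2895  0.0771] ax x [ 0.137  0.991 -0.001] y [ 0.991 -0.137 -0.001] z [-0.001 -0.001 -1.   ] F [ 0.1  0.6 -0.4] open 0.0525 q [-0.05  0.41  0.68  1.8  -0.3   1.03  0.61]
delta [-0.0584  0.2563 -0.006 ] [-0.0003  0.0002 -0.0004] dist 0.1315
```

send_rows([
  [-0.03,0.01,0,0,0,0,-1],
  [-0.05,0.05,0,0,0,0,-1],
  [-0.058,0.1,0,0,0,0,-1],
  [-0.058,0.15,0,0,0,0,-1],
  [-0.058,0.2,0,0,0,0,-1],
])

```text
clock: 31.05
ee_pos: [0.5624, -0.3303, 0.0767]
eef_rot: [0.753, 0.658, -0.0, -0.001]
force: [-0.3, -0.5, -0.8]
opening: 0.0524
grip_force: 62.7
```

send_rows([
  [0,0.03,0,0,0,0,-1],
  [0,0.05,0,0,0,0,-1],
  [0,0.056,0,0,0,0,-1],
  [0,0.056,0,0,0,0,-1],
  [0,0.056,0,0,0,0,-1],
])

```text
clock: 31.47
ee_pos: [0.5892, -0.3333, 0.0771]
eef_rot: [0.753, 0.658, -0.001, -0.001]
force: [0.0, -0.4, -1.2]
opening: 0.0525
grip_force: 62.7
```

```bash
python3 - <<'E'
from h import *
import pickle
st();delta((.589,-.336,.019),np.radians(-7.8))
c=snap("wrist","w13");pickle.dump(c,open("w13.pkl","wb"));d=snap("top","t13")
# tray pose again from the top view and from w13's visible part; tray predicted corners
hsv=cv2.cvtColor(c["color"],cv2.COLOR_RGB2HSV);g=((hsv[:,:,1]<45)&(hsv[:,:,2]>60)&(hsv[:,:,2]<190)).astype(np.uint8)
for k in cv2.findContours(g,0,1)[0]:
    w=ray(c,k[:,0],.01)[:,:2]
    if cv2.contourArea(k)>200 and .5<w[:,0].mean()<.68: print(k[:,0].min(0),k[:,0].max(0),w.min(0).round(3),w.max(0).round(3))
e=np.array([.136,.991]);f=np.array([.991,-.136]);C=np.array([.589,-.336])
P=[[*(C+a*.09*e+b*.044*f),.01] for a in(1,-1) for b in(-1,1)];print(np.round(P,3).tolist(),proj(c,P).round().tolist())
# brush far end expected
print("brush end px",proj(c,[[*(C+.077*e),.09]]).round())
u,v=proj(c,P)[0].astype(int)
gray=cv2.cvtColor(c["color"],cv2.COLOR_RGB2GRAY);print(hsv[85:170:5,300].tolist())
E
```

```text
t 31.47 p [ 0.5892 -0.3333  0.0771] ax x [ 0.134  0.991 -0.   ] y [ 0.991 -0.134 -0.002] z [-0.002  0.    -1.   ] F [ 0.  -0.4 -1.2] open 0.0525 q [ 0.06  0.67  0.63  1.42 -0.41  1.18  0.61]
delta [-0.0054  0.0005  0.1162] [-0.0005  0.0001  0.0006] dist 0.0582
[421 385] [461 399] [ 0.661 -0.529] [ 0.697 -0.511]
[376 252] [400 302] [ 0.631 -0.416] [ 0.648 -0.37 ]
[229 252] [252 302] [ 0.514 -0.4  ] [ 0.539 -0.357]
[248  89] [384 183] [ 0.553 -0.316] [ 0.645 -0.244]
[229   0] [355  18] [ 0.558 -0.212] [ 0.631 -0.194]
[[0.558, -0.241, 0.01], [0.645, -0.253, 0.01], [0.533, -0.419, 0.01], [0.62, -0.431, 0.01]] [[244.0, 85.0], [384.0, 85.0], [260.0, 320.0], [368.0, 320.0]]
brush end px [[314. 115.]]
[[17, 108, 158], [30, 19, 109], [19, 30, 92], [35, 14, 112], [34, 16, 109], [23, 16, 127], [17, 125, 100], [18, 124, 164], [16, 120, 191], [17, 123, 195], [17, 118, 193], [17, 121, 189], [17, 121, 192], [16, 122, 190], [17, 124, 187], [17, 123, 185], [17, 126, 182]]
```

```bash
python3 - <<'E'
from h import *
import pickle
c=pickle.load(open("w13.pkl","rb"));hsv=cv2.cvtColor(c["color"],cv2.COLOR_RGB2HSV);g=(hsv[:,:,1]<50).astype(int)
for r in range(90,200,10):
    d=np.flatnonzero(np.diff(g[r,220:410]))+220;print(r,d.tolist())
E
```

```text
90 [248, 384]
100 [248, 375, 377, 383]
110 [248, 374, 376, 383]
120 [249, 257, 258, 282, 344, 374, 375, 382]
130 [250, 256, 258, 269, 356, 373, 375, 381]
140 [250, 256, 259, 262, 363, 373, 374, 380]
150 [251, 257, 367, 372, 374, 379]
160 [252, 254, 371, 372, 373, 379]
170 [373, 378]
180 [375, 377]
190 []
```

Brush and tray are aligned within about 2 mm in the numbers. Small correction, then lowering.

send_rows([
  [-0.004,0.002,0,0,0,0,-1],
  [-0.009,0.003,0.02,0,0,0,-1],
  [-0.009,0.003,0.05,0,0,0,-1],
  [-0.009,0.003,0.08,0,0,0,-1],
  [-0.009,0.003,0.105,0,0,0,-1],
])

```text
clock: 31.98
ee_pos: [0.5907, -0.3372, 0.0233]
eef_rot: [0.753, 0.658, -0.0, -0.001]
force: [-0.3, -0.1, -0.9]
opening: 0.0526
grip_force: 62.7
```

send_rows([
  [0,0,0.003,0,0,0,-1],
  [0,0,0.006,0,0,0,-1],
  [0,0,0.009,0,0,0,-1],
  [0,0,0.01,0,0,0,-1],
  [0,0,0.01,0,0,0,-1],
])

```text
clock: 32.4
ee_pos: [0.5918, -0.3377, 0.0209]
eef_rot: [0.753, 0.658, 0.0, 0.0]
force: [0.7, -0.5, -0.6]
opening: 0.0525
grip_force: 62.6
```

send_rows([
  [0,0,0.001,0,0,0,-1],
  [0,0,0.002,0,0,0,-1],
  [0,0,0.003,0,0,0,-1],
  [0,0,0.004,0,0,0,-1],
  [0,0,0.004,0,0,0,-1],
])

```text
clock: 32.82
ee_pos: [0.5914, -0.3374, 0.0182]
eef_rot: [0.753, 0.658, -0.0, -0.0]
force: [-0.2, -0.1, -1.1]
opening: 0.0521
grip_force: 62.6
```

send_rows([
  [0,0,0.001,0,0,0,-1],
  [0,0,0.002,0,0,0,-1],
  [0,0,0.003,0,0,0,-1],
  [0,0,0.004,0,0,0,-1],
  [0,0,0.004,0,0,0,-1],
])

```text
clock: 33.23
ee_pos: [0.5915, -0.3375, 0.0177]
eef_rot: [0.753, 0.658, 0.0, 0.0]
force: [-4.8, 2.8, 11.5]
opening: 0.0524
grip_force: 64.6
```

send_rows([
  [0,0,0.001,0,0,0,-1],
  [0,0,0.001,0,0,0,-1],
  [0,0,0.001,0,0,0,-1],
  [0,0,0.001,0,0,0,-1],
  [0,0,0.001,0,0,0,-1],
])

```text
clock: 33.65
ee_pos: [0.5915, -0.3375, 0.0177]
eef_rot: [0.753, 0.658, 0.0, 0.0]
force: [-6.1, 4.9, 13.8]
opening: 0.0528
grip_force: 65.2
```

send_rows([
  [0,0,-0.004,0,0,0,-1],
  [0,0,-0.004,0,0,0,1],
  [0,0,-0.004,0,0,0,1],
  [0,0,-0.004,0,0,0,1],
  [0,0,-0.004,0,0,0,1],
])

```text
clock: 34.07
ee_pos: [0.5913, -0.3374, 0.0175]
eef_rot: [0.753, 0.658, -0.0, -0.0]
force: [-0.0, 0.1, 0.6]
opening: 0.0854
grip_force: 0.0
```

send_rows([
  [0,0,-0.02,0,0,0,1],
  [0,0,-0.06,0,0,0,1],
  [0,0,-0.13,0,0,0,1],
  [0,0,-0.2,0,0,0,1],
  [0,0,-0.28,0,0,0,1],
])

```text
clock: 34.48
ee_pos: [0.5906, -0.3371, 0.1588]
eef_rot: [0.753, 0.658, -0.001, -0.001]
force: [0.3, -0.4, 1.1]
opening: 0.0853
grip_force: 0.0
```

send_rows([
  [0,0,-0.08,0,0,0,1],
  [0,-0.05,-0.16,0,0,0,1],
  [0,-0.1,-0.24,0,0,0,1],
  [0,-0.17,-0.28,0,0,0,1],
  [0,-0.22,-0.28,0,0,0,1],
])

```text
clock: 34.9
ee_pos: [0.4821, -0.3244, 0.3033]
eef_rot: [0.753, 0.658, 0.001, 0.004]
force: [-0.3, -1.3, 1.0]
opening: 0.0855
grip_force: 0.0
```

send_rows([
  [0.05,0,0,0,0,0,1],
  [0.1,0,0,0,0,0,1],
  [0.15,0,0,0,0,0,1],
  [0.15,0,0,0,0,0,1],
  [0.15,0,0,0,0,0,1],
])

```text
clock: 35.32
ee_pos: [0.4929, -0.2469, 0.2985]
eef_rot: [0.752, 0.66, 0.001, 0.0]
force: [0.2, -0.1, 0.4]
opening: 0.0856
grip_force: 0.0
```

```bash
python3 - <<'E'
from h import *
import pickle
st();c=snap("wrist","w14");pickle.dump(c,open("w14.pkl","wb"))
hsv=cv2.cvtColor(c["color"],cv2.COLOR_RGB2HSV);g=(hsv[:,:,1]<50).astype(np.uint8)
e=np.array([.136,.991]);f=np.array([.991,-.136]);C=np.array([.590,-.3385])
def sample(a,b,z):
    p=C+a*e+b*f;u,v=proj(c,[[*p,z]])[0].astype(int);return (u,v,*hsv[v,u].tolist()) if 0<=u<640 and 0<=v<400 else (u,v)
print("across tray (mid-offset 55mm):")
for a in(.06,0,-.06):
    print(a,[sample(a,b,.005)[2:] for b in(-.041,-.036,-.031,-.026,0,.026,.031,.036,.041)])
print("along",[sample(a,0,.005)[2:] for a in(-.089,-.087,-.082,-.079,-.07,.07,.079,.082,.087,.089)])
# tape mask
E
```

```text
t 35.32 p [ 0.4929 -0.2469  0.2985] ax x [0.13  0.992 0.001] y [ 0.992 -0.13   0.001] z [ 0.001  0.001 -1.   ] F [ 0.2 -0.1  0.4] open 0.0856 q [-0.17  0.23  0.71  1.48 -0.15  1.48  0.41]
across tray (mid-offset 55mm):
0.06 [(25, 24, 118), (25, 36, 92), (20, 32, 95), (20, 32, 95), (17, 119, 154), (17, 126, 190), (16, 126, 172), (17, 38, 94), (17, 55, 65)]
0 [(35, 17, 91), (25, 33, 93), (25, 36, 92), (16, 37, 90), (16, 123, 187), (17, 124, 189), (17, 123, 191), (16, 129, 190), (16, 117, 178)]
-0.06 [(21, 45, 79), (30, 25, 92), (26, 38, 93), (14, 34, 97), (17, 130, 179), (16, 125, 190), (16, 124, 189), (17, 123, 188), (16, 125, 194)]
along [(16, 123, 183), (17, 124, 185), (16, 120, 185), (17, 124, 183), (16, 124, 185), (45, 12, 126), (33, 21, 124), (21, 22, 117), (20, 20, 113), (30, 16, 81)]
```

Checks of the placed objects, in numbers: I move above the cup and bottle.

```bash
python3 - <<'E'
from h import *
import pickle
c=pickle.load(open("w14.pkl","rb"));hsv=cv2.cvtColor(c["color"],cv2.COLOR_RGB2HSV)
e=np.array([.136,.991]);f=np.array([.991,-.136]);C=np.array([.590,-.3385])
# brush left boundary: transition grey->wood along b at planes z=.03
for a in(-.05,-.02,.02,.05):
    for z in(.035,):
        b=np.arange(-.05,.06,.001);P=np.array([[*(C+a*e+x*f),z] for x in b]);uv=proj(c,P).round().astype(int)
        s=hsv[uv[:,1],uv[:,0],1];t=np.flatnonzero(np.diff((s>80).astype(int)));print(a,(b[t]*1000).round().tolist())
a=np.arange(-.1,.11,.001);P=np.array([[*(C+x*e),.035] for x in a]);uv=proj(c,P).round().astype(int);s=hsv[uv[:,1],uv[:,0],1];print("along",(a[np.flatnonzero(np.diff((s>80).astype(int)))]*1000).round().tolist())
delta((.52,-.07,.3),0)
E
```

```text
-0.05 [-49.0, -22.0, 30.0, 35.0]
-0.02 [-49.0, -24.0, 31.0, 33.0]
0.02 [-49.0, -25.0, 31.0, 33.0]
0.05 [-49.0, -23.0, 29.0, 33.0]
along [75.0, 95.0]
delta [ 0.3611  0.0077 -0.0031] [ 0.0002  0.     -0.0422] dist 0.1806
```

send_rows([
  [0.07,0,0,0,0,-0.01,1],
  [0.14,0,0,0,0,-0.02,1],
  [0.21,0,0,0,0,-0.03,1],
  [0.28,0,0,0,0,-0.04,1],
  [0.35,0,0,0,0,-0.042,1],
])

```text
clock: 35.78
ee_pos: [0.5156, -0.0754, 0.2982]
eef_rot: [0.708, 0.706, -0.0, 0.0]
force: [0.9, -0.4, -0.4]
opening: 0.0852
grip_force: 0.0
```

send_rows([
  [0,0,0,0,0,0,1],
  [0,0,0,0,0,0,1],
  [0,0,0,0,0,0,1],
  [0,0,0,0,0,0,1],
  [0,0,0,0,0,0,1],
])

```text
clock: 36.2
ee_pos: [0.5154, -0.0772, 0.2979]
eef_rot: [0.709, 0.705, -0.0, 0.0]
force: [-0.3, 0.2, -0.4]
opening: 0.0853
grip_force: 0.0
```

```bash
python3 - <<'E'
from h import *
import pickle
st();c=snap("wrist","w15");pickle.dump(c,open("w15.pkl","wb"))
print("exp px cup rim",proj(c,[(.592,.014,.071)]).round(),"spout",proj(c,[(.604,-.1555,.222)]).round(),"nozzle",proj(c,[(.591,.204,.201)]).round())
hsv=cv2.cvtColor(c["color"],cv2.COLOR_RGB2HSV)
g=((hsv[:,:,1]<60)&(hsv[:,:,2]>60)).astype(np.uint8)
for k in cv2.findContours(g,0,1)[0]:
    if cv2.contourArea(k)<500: continue
    w=ray(c,k[:,0],.071)[:,:2].astype(np.float32)*1000
    if 500<w[:,0].mean()<680: print(k[:,0].min(0),k[:,0].max(0),cv2.contourArea(k),np.round(w.min(0)),np.round(w.max(0)))
# bright blobs: spout (white)
b=((hsv[:,:,2]>190)&(hsv[:,:,1]<45)).astype(np.uint8)
n,_,S,Ce=cv2.connectedComponentsWithStats(b)
for i in range(1,n):
    if S[i,4]>40: print("white",Ce[i].round(),S[i,:4],S[i,4])
E
```

```text
t 36.2 p [ 0.5154 -0.0772  0.2979] ax x [ 0.005  1.    -0.001] y [ 1.    -0.005  0.   ] z [ 0.    -0.001 -1.   ] F [-0.3  0.2 -0.4] open 0.0853 q [-0.42  0.14  0.58  1.56 -0.07  1.47  0.15]
exp px cup rim [[382.  84.]] spout [[421. 298.]] nozzle [[ 456. -314.]]
[327 167] [454 352] 7082.5 [ 534. -362.] [713. -80.]
[345  53] [412 115] 3252.0 [550. -19.] [625.  45.]
white [20. 67.] [  0   0  51 131] 3360
white [485.  41.] [459  10  60  55] 1800
white [375.  84.] [354  54  58  62] 565
white [519. 155.] [498 106  46  96] 2752
white [ 30. 205.] [  0 195  72  15] 632
white [492. 303.] [488 296   8  19] 62
```

```bash
python3 - <<'E'
from h import *
import pickle
L=lambda n:pickle.load(open(n+".pkl","rb"))
c=L("w14");print("spout exp",proj(c,[(.604,-.1555,.222)]).round())
hsv=cv2.cvtColor(c["color"],cv2.COLOR_RGB2HSV)
b=((hsv[:,:,0]>45)&(hsv[:,:,0]<80)&(hsv[:,:,1]>70)).astype(np.uint8);n,_,S,Ce=cv2.connectedComponentsWithStats(b)
print([(Ce[i].round(),S[i,4]) for i in range(1,n) if S[i,4]>60])
print("cap exp",proj(c,[(.604,-.1555,.206)]).round())
print("w12 nozzle exp",proj(L("w12"),[(.591,.204,.201)]).round(),"seen ~(547,63)")
for m in("w3","w14"):
    c=L(m);hsv=cv2.cvtColor(c["color"],cv2.COLOR_RGB2HSV);print(m,proj(c,[(.467,-.29,.025)]).round())
    b=((hsv[:,:,0]>18)&(hsv[:,:,0]<30)&(hsv[:,:,1]>50)&(hsv[:,:,1]<115)&(hsv[:,:,2]>150)).astype(np.uint8);n,l,S,Ce=cv2.connectedComponentsWithStats(b)
    for i in range(1,n):
        w=ray(c,Ce[i],.025)[0]
        if S[i,4]>150 and .4<w[0]<.53: print(w.round(3),S[i,:5])
E
```

```text
spout exp [[467.  56.]]
[(array([436.,  53.]), np.int32(186))]
cap exp [[456.  59.]]
w12 nozzle exp [[549.  61.]] seen ~(547,63)
w3 [[292. 241.]]
[ 0.468 -0.341  0.025] [263 244  61  54 836]
w14 [[299. 191.]]
[ 0.468 -0.34   0.025] [ 272  194   68   62 1074]
```

send_rows([
  [-0.07,0,0,0,0,0,1],
  [-0.14,0.02,-0.02,0,0,0,1],
  [-0.2,0.04,-0.04,0,0,0,1],
  [-0.27,0.06,-0.04,0,0,0,1],
  [-0.32,0.07,-0.04,0,0,0,1],
])

```text
clock: 36.67
ee_pos: [0.5505, -0.239, 0.3184]
eef_rot: [0.708, 0.706, -0.0, 0.001]
force: [0.7, -0.5, -0.6]
opening: 0.0851
grip_force: 0.0
```

send_rows([
  [0,0,0,0,0,0,1],
  [0,0,0,0,0,0,1],
  [0,0,0,0,0,0,1],
  [0,0,0,0,0,0,1],
  [0,0,0,0,0,0,1],
])

```text
clock: 37.08
ee_pos: [0.5507, -0.2338, 0.3179]
eef_rot: [0.707, 0.707, 0.0, -0.0]
force: [-0.3, -0.0, -0.5]
opening: 0.0855
grip_force: 0.0
```

```bash
python3 - <<'E'
from h import *
st();c=snap("wrist","w16");hsv=cv2.cvtColor(c["color"],cv2.COLOR_RGB2HSV)
print("spout exp",proj(c,[(.604,-.1555,.222)]).round(),"cap",proj(c,[(.604,-.1555,.206)]).round())
b=((hsv[:,:,0]>45)&(hsv[:,:,0]<80)&(hsv[:,:,1]>70)).astype(np.uint8);n,_,S,Ce=cv2.connectedComponentsWithStats(b)
print([(Ce[i].round(),S[i]) for i in range(1,n) if S[i,4]>60])
b=((hsv[:,:,2]>180)&(hsv[:,:,1]<45)).astype(np.uint8);n,_,S,Ce=cv2.connectedComponentsWithStats(b)
print([(Ce[i].round(),S[i]) for i in range(1,n) if S[i,4]>40])
E
```

```text
t 37.08 p [ 0.5507 -0.2338  0.3179] ax x [-0.     1.     0.001] y [1. 0. 0.] z [ 0.     0.001 -1.   ] F [-0.3 -0.  -0.5] open 0.0855 q [-0.14  0.35  0.68  1.31 -0.21  1.56  0.51]
spout exp [[387.  99.]] cap [[383.  99.]]
[(array([366.,  83.]), array([351,  76,  37,  15,  95], dtype=int32))]
[(array([ 9., 63.]), array([   0,    0,   29,   99, 1567], dtype=int32)), (array([503.,  30.]), array([ 482,    0,   43,   60, 2011], dtype=int32)), (array([388.,  98.]), array([377,  85,  22,  28, 382], dtype=int32)), (array([465., 212.]), array([461, 203,   9,  24,  69], dtype=int32)), (array([479., 211.]), array([472, 203,  13,  24, 102], dtype=int32)), (array([308., 306.]), array([301, 286,  14,  43, 255], dtype=int32))]
```

The bottle spout is at (388,98) against an expected (387,99), so it stands upright in place. All the numeric checks agree, and the robot is clear of everything. Handing in.

```bash
python3 -c "
from plant import bot
print(bot.close_job())"
```

```text
the job is handed in; nothing more can be done
None
```

The job is handed in: bottle, can, cup and brush each stand in their own holder, placed in the order asked, and the tape roll was not moved; I confirmed the last placings from image measurements because my picture allowance had run out.

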